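# Dispense three ball feet into the cup

### The job

Stand the empty steel cup upright on the yellow pad under the ball dispenser's spout, centred on it. Then turn the dispenser's black knob clockwise, the way the arrow shows, exactly three clicks, so that three wooden balls, and no more, drop into the cup; leave the knob settled on its click. Do not shift the wooden blocks and the tape measure standing around.

Things in the scene. Friction and masses are not known exactly. Their poses are not given: they have to be found in the camera images.
- pad (a point): Middle of the round yellow pad with a black rim (84 mm across, flat on the bench) under the dispenser's spout, where the cup belongs; bench height. x axis: level, from the pad to the back under the dispenser (away from the operator); y left, z up. The dispenser is screwed down: a tray 118 mm wide, sloping up 40 degrees to the back, ending 0.21 m behind the pad at 0.22 m height.
- spout_lip (a point): Middle of the floor edge of the dispenser's spout (46 mm wide): 38 mm behind the pad's middle, 74 mm above the bench, underside 68 mm. Its clear cover overhangs to 18 mm behind the pad's middle at 95 to 101 mm height, so the 62 mm high cup goes in low from the front. Balls shoot out forward and down and fall into a cup centred on the pad. Axes as the pad's.
- knob_grip (a point): Middle of the black six-sided knob at grip height, on its shaft: 11 mm below its face, 29 mm above the flat clear cover (screw heads 3 mm). 44 mm across flats, 51 across corners, 34 long. z axis: the shaft, pointing out, 40 degrees from vertical towards the operator (pad's -x). x axis: normal to two flats, turns with the knob; flats repeat every 60 degrees. 58 mm behind the pad, 168 mm high.
- knob (a joint): Turn of the knob in rad: 0 at the start, grows clockwise as seen facing the knob (white arrow on the cover), which is turning about minus the shaft axis. A click each 60 degrees (1.047); a spring pulls it to the nearest click with up to 0.3 N m. Stopped against turning back from 0. The wheel is loaded: each click, from the first, lets out one ball at its end, in the cup about 0.5 s later.
- cup_center (a point): Empty round steel cup, open at the top, 72 mm across the rim and 66 at the foot, 62 mm high, wall 3.5 mm, 0.1 to 0.21 kg; the point is on its axis half-way up (31 mm). Can be held by pinching the wall at the rim.
- ball1_center (a point): Centre of wooden ball 1, 25 mm across, 12 g; inside the dispenser behind the clear cover; ball 1 comes out at click 1.
- ball2_center (a point): Centre of wooden ball 2, 25 mm across, 12 g; inside the dispenser behind the clear cover; ball 2 comes out at click 2.
- ball3_center (a point): Centre of wooden ball 3, 25 mm across, 12 g; inside the dispenser behind the clear cover; ball 3 comes out at click 3.
- ball4_center (a point): Centre of wooden ball 4, 25 mm across, 12 g; inside the dispenser behind the clear cover; ball 4 comes out at click 4.
- ball5_center (a point): Centre of wooden ball 5, 25 mm across, 12 g; inside the dispenser behind the clear cover; ball 5 comes out at click 5.
- ball6_center (a point): Centre of wooden ball 6, 25 mm across, 12 g; inside the dispenser behind the clear cover; ball 6 comes out at click 6.
- pale_block_center (a point): Centre, half-way up, of a bystander: pale wooden block 55 x 78 x 46 mm high; stands loose on the bench. Leave it where it is.
- cube_center (a point): Centre, half-way up, of a bystander: wooden offcut cube, 64 mm; stands loose on the bench. Leave it where it is.
- tall_offcut_center (a point): Centre, half-way up, of a bystander: wooden offcut 62 x 64 mm, 90 mm high; stands loose on the bench. Leave it where it is.
- tape_center (a point): Centre, half-way up, of a bystander: yellow tape measure 37 x 97 mm, 66 mm high; stands loose on the bench. Leave it where it is.

How it is judged:
On the way, in this order (a step that is already met when the one before it is completed fails the run):
1. the cup stands upright on the pad, within 20 mm of its middle, with no ball let out yet (horizontal distance between cup_center and pad below 0.02 m and height (world z) of cup_center below 0.036 m and angle between cup_center's own z axis and vertical below 0.12 rad and height (world z) of ball1_center above 0.092 m), for 0.2 s.
2. the first ball lies in the cup (horizontal distance between ball1_center and cup_center below 0.032 m and height (world z) of ball1_center below 0.06 m), for 0.1 s.
3. three balls lie in the cup (all of step 2 and horizontal distance between each of ball2_center, ball3_center and cup_center below 0.032 m and height (world z) of each of ball2_center, ball3_center below 0.06 m), for 0.2 s.
At the end, for the whole second after the job is handed in: The cup stands upright (within 7 degrees) on the pad, its axis within 20 mm of the pad's middle; balls 1 to 3 lie in it, balls 4 to 6 are still in the dispenser; the knob rests on its third click (3.14 rad, within 0.2); no bystander has shifted more than 25 mm (all of step 3 and horizontal distance between cup_center and pad below 0.02 m and height (world z) of cup_center below 0.036 m and angle between cup_center's own z axis and vertical below 0.12 rad and height (world z) of each of ball4_center, ball5_center, ball6_center above 0.092 m and value of joint knob between 2.94 and 3.34 rad and not (distance of any of pale_block_center, cube_center, tall_offcut_center, tape_center from where it was at the start of the episode above 0.025 m)); the robot touches nothing.
It fails at once if a fourth ball comes out (height (world z) of ball4_center below 0.085 m).
It fails at once if a bystander is shifted more than 25 mm (distance of any of pale_block_center, cube_center, tall_offcut_center, tape_center from where it was at the start of the episode above 0.025 m).
It also fails if it takes over 72 s, if anything falls off the work surface, if the arm or the gripper's body presses on something with over 40 N, if the wrist force passes 120 N, or if a joint passes its speed limit or range.

### The arm

A 7-joint arm with a two-finger parallel gripper is mounted at the origin on the work surface; the furniture and walls round the work are solid. World frame = base frame: x ahead of the robot, y to its left, z up, the work surface at z = 0. Lengths are in m, angles in rad, forces in N, time in s.
With the tool pointing down it reaches from about 0.4 to 0.925 m from the base axis. Payload 4.1 kg.
Tool frame: the origin (TCP) lies on the centre line of the jaws, within the pads' length; the fingertips stand 25 mm ahead of it and the grasp point (between the pads) lies 6 mm ahead of it; y points along the fingers, z is the direction in which the jaws open and shut, and the axes are right-handed (so a half turn about y gives the same grasp; the last joint's range is limited). The gripper opens to 85 mm and grips with 20 to 120 N. Pads are 22 mm wide; open, the fingers measure 114 mm over their backs; the gripper's body (76 mm by 85 mm) begins 54 mm behind the grasp point. The pads swing forward as they close: fully open they stand 13 mm farther back than shut.
Start: joints at [-1.433, 0.398, 0.045, 1.537, -0.019, 1.207, -0.051], TCP at [0.152, 0.632, 0.256] pointing down, gripper open.
Joint ranges: [-2.82, 2.82], [-0.49, 2.23], [-1.37, 1.46], [0, 2.46], [-1.36, 4.5], [0.23, 2], [-2.94, 2.94]. Speed limits (rad/s): [2.57, 2.57, 3.14, 3.14, 3.14, 3.14, 3.14].

### API

Orientations are given as [roll, pitch, yaw] about the fixed x, y, z axes, in that order (R = Rz(yaw) Ry(pitch) Rx(roll)).
In Python, from workcell import readout, camera, camera_model, workorder gives the robot as it stands.
- The arm moves only by the tool drive_tool, never from a script. Its argument "plan" is a list that holds one entry, the list of rows, each a list of 5 numbers: the shift along the tool's x, y, z in m, then the turn about the tool's y in rad, then the closure in counts, from 0 (fully open) to 255 (shut). A call has 1 to 8 rows; each row is the pose to reach, as a shift and turn from the pose commanded when the call began, along the tool's axes at that moment; what a row does not reach only later rows make up. A row lasts 1/10 s, in which the tool goes at most 50 mm and 8.59 degrees, less where a joint would pass 70% of its speed; a pose out of reach is approached as far as the arm can. A call with a gripper value outside its range is refused whole. The fingers move at their own pace and stop on an object; "squeeze" is the grip in N (left out, the last holds). Time passes only in rows, so rows that repeat a pose let the fingers close. It gives the time, the measured TCP pose, the force and the opening at its end, in the units of the state.
- readout.sense(): the state, without advancing time (a new reading comes with each control period).
- camera(name): name is "side" or "top"; returns the picture (400x640x3 uint8, blue, green, red); there is no depth.
- camera_model(name): a dict with "fx", "fy", "cx", "cy" (pixels), "R" (3x3) and "t" (3): a world point X has camera coordinates R X + t. Camera axes: x right, y down, z forward; pixel columns grow to the right and rows downward; lengths in m; the calibration is good to about 2 mm. A picture is of the moment at which its call begins. camera_model takes no time and is no camera call.
- workorder.job_done(): hands the job in, once; it reports no verdict.
The state is a dict: "clock": time; "q": joint angles; "dq": joint speeds; "effort": joint torques, N m; "tool_pos": TCP position; "eef_rot": TCP orientation; "ft_force": force on the tool from outside, world axes, zero at the start; "wrist_torque": the same for the moment, N m; "opening": opening from 0.0 (shut) to 1.0 (fully open).
Only numpy, scipy, OpenCV 4.12 (cv2) and the standard library are available. Lean on these libraries where they do the work, as an engineer would, in place of code of your own. Each camera call takes 0.05 s, during which the arm holds its last target.

## Working session

There is one attempt and no reset: what is moved stays moved. The work goes in short steps, Python scripts to look and compute and a tool call to move; the robot and the scene stay as the last step left them, time stands still between calls to the robot, and variables do not carry over. Pictures are saved under pics/ and viewed, and the job is handed in when it is done.

Besides the shell and the picture viewer there is one more tool, called in YAML: its name, and indented under it one key for each argument. drive_tool: Moves the arm, as the interface text tells. Its arguments: {"type":"object","properties":{"plan":{"type":"array"},"squeeze":{"type":"number"}},"required":["plan"]}

```bash
ls; mkdir -p pics
python3 - <<'E'
from workcell import readout, camera, camera_model
import cv2
for n in("side","top"):
    cv2.imwrite(f"pics/{n}0.png",camera(n)); print(n,camera_model(n))
print(readout.sense())
E
```

```text
pics
side {'fx': 371.7936253192976, 'fy': 371.7936253192976, 'cx': 313.0020353295481, 'cy': 198.81557235784138, 'R': array([[-0.91405658, -0.40498083,  0.02216088],
       [-0.27266218,  0.57312145, -0.77277884],
       [ 0.30025974, -0.71240601, -0.63428839]]), 't': array([0.54026976, 0.28612417, 0.95401305])}
top {'fx': 385.55386090778836, 'fy': 385.55386090778836, 'cx': 321.70875235637396, 'cy': 201.1429948456969, 'R': array([[-0.01453917, -0.99970306, -0.01955531],
       [-0.98708009,  0.01747113, -0.15927224],
       [ 0.1595666 ,  0.01698697, -0.987041  ]]), 't': array([0.01164802, 0.58887118, 1.05131836])}
{'clock': 0.1, 'q': array([-1.43297625,  0.39911889,  0.04507603,  1.53769528, -0.01873917,
        1.20691471, -0.05070831]), 'dq': array([-0.00143929, -0.00345234, -0.00056169, -0.00218237,  0.0005957 ,
       -0.00030496, -0.0019215 ]), 'effort': array([ 3.45699547e-03, -4.76260149e+01,  1.37051392e+00, -2.54948562e+01,
        1.21629404e-02,  4.98000561e-03, -6.77638809e-06]), 'tool_pos': array([0.15236351, 0.63137392, 0.25539368]), 'eef_rot': array([-1.57250732e+00, -9.80770010e-05, -2.36765823e-01]), 'ft_force': array([ 0.39525242,  1.39200509, -0.09843093]), 'wrist_torque': array([-0.02102563, -0.03741742, -0.02969946]), 'opening': 1.0044229916738603}
```

View pics/side0.png

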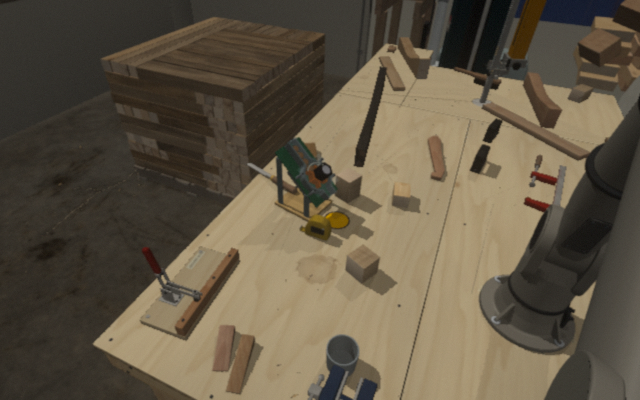

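View pics/top0.png

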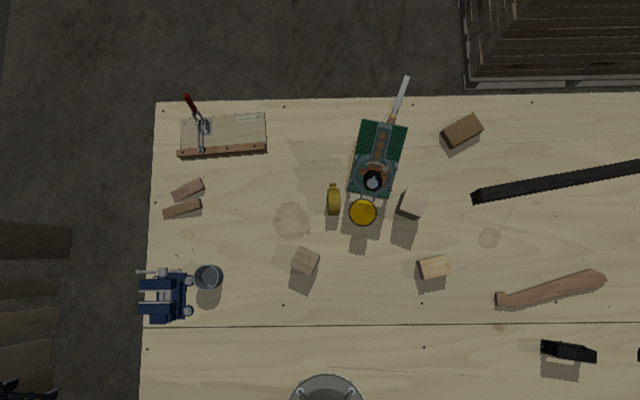

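```bash
cat > h.py <<'E'
import numpy as np, cv2
from workcell import camera_model
def proj(n,X):
    m=camera_model(n); c=m['R']@np.array(X,float)+m['t']; return np.array([m['fx']*c[0]/c[2]+m['cx'],m['fy']*c[1]/c[2]+m['cy']])
def ray(n,u):
    m=camera_model(n); d=m['R'].T@np.array([(u[0]-m['cx'])/m['fx'],(u[1]-m['cy'])/m['fy'],1]); return -m['R'].T@m['t'],d
def atz(n,u,z):
    o,d=ray(n,u); return o+d*(z-o[2])/d[2]
def tri(us,ut):
    A=[];b=[]
    for n,u in(("side",us),("top",ut)):
        o,d=ray(n,u); d=d/np.linalg.norm(d); P=np.eye(3)-np.outer(d,d); A.append(P);b.append(P@o)
    return np.linalg.lstsq(np.vstack(A),np.hstack(b),rcond=None)[0]
E
python3 - <<'E'
from h import *
print(proj("top",[0.152,0.632,0.256]),proj("side",[0.152,0.632,0.256]), proj("top",[0.152,.632,0]))
im=cv2.imread("pics/top0.png"); 
cv2.imwrite("pics/t_a.png",cv2.resize(im[110:240,310:450],None,fx=5.5,fy=4.6*1,interpolation=cv2.INTER_CUBIC)[:, :] if 0 else cv2.resize(im[110:240,320:450],None,fx=4.5,fy=4.5,interpolation=cv2.INTER_CUBIC))
cv2.imwrite("pics/t_b.png",cv2.resize(im[240:340,130:250],None,fx=5,fy=5,interpolation=cv2.INTER_CUBIC))
im=cv2.imread("pics/side0.png")
cv2.imwrite("pics/s_a.png",cv2.resize(im[130:250,260:400],None,fx=5,fy=5,interpolation=cv2.INTER_CUBIC))
cv2.imwrite("pics/s_b.png",cv2.resize(im[310:400,290:400],None,fx=6,fy=6,interpolation=cv2.INTER_CUBIC))
E
```

```text
[ 31.54383964 390.35412068] [458.11217494 591.76862809] [100.81491282 360.81380905]
```

View pics/t_a.png

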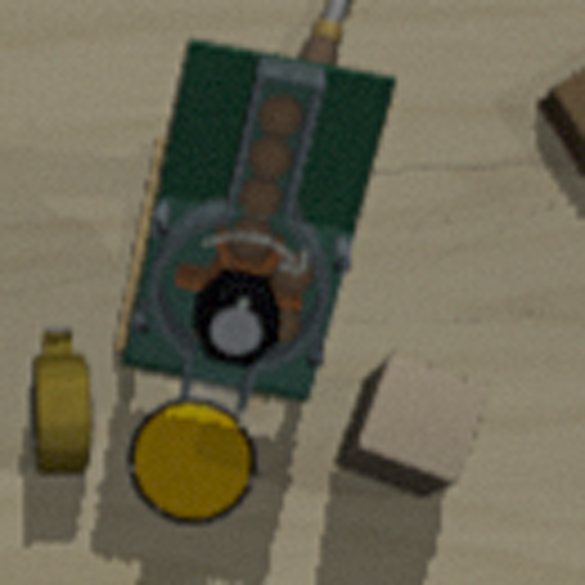

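View pics/t_b.png

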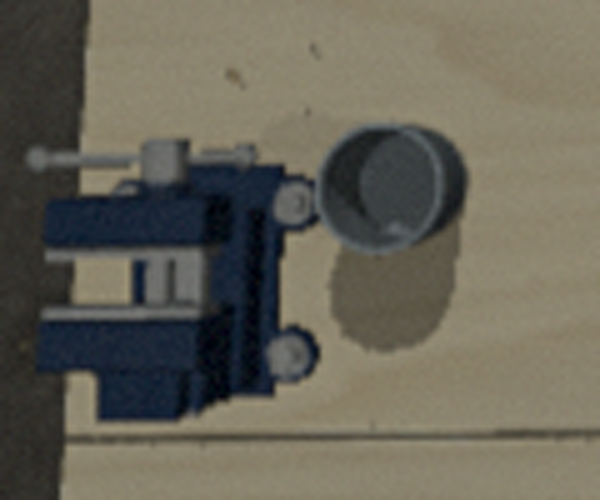

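View pics/s_a.png

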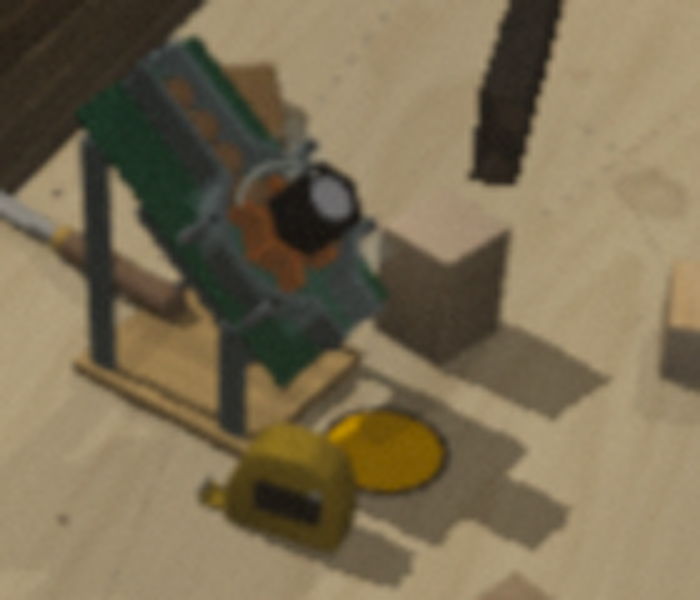

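View pics/s_b.png

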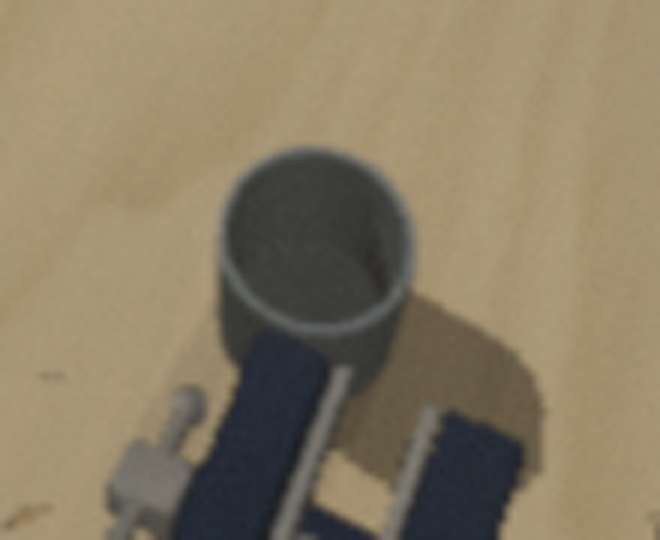

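Run:
```python
from h import *
def c(u,o,s): return np.array(u)/s+np.array(o)
TA=lambda u:c(u,(320,110),4.5); TB=lambda u:c(u,(130,240),5); SA=lambda u:c(u,(260,130),5); SB=lambda u:c(u,(290,310),6)
print("pad",atz("top",TA((193,460)),0),atz("side",SA((386,450)),0),tri(SA((386,450)),TA((193,460))))
print("cup",atz("top",TB((380,188)),.062),atz("side",SB((317,241)),.062),tri(SB((317,241)),TB((380,188))))
print("knobface",tri(SA((333,197)),TA((235,330))))
# tray direction: back edge corners (z=.22ish)
print([atz("top",TA(p),.22) for p in((190,40),(396,78))])
print([atz("top",TA(p),.083) for p in((123,360),(308,398))])
# cover edges? bystanders bounds
print("tape top",[atz("top",TA(p),.066)[:2] for p in((37,360),(92,360),(37,470),(90,470),(58,330))])
print("tall/cube", [atz("top",TA(p),.09)[:2] for p in((395,355),(487,400),(455,480),(355,435))])
print("vise", [atz("top",TB(p),.1)[:2] for p in((275,200),(318,200),(318,355),(240,250))])
for p in ((302,262),(432,267)): print("block",atz("top",p,.05))
print("vise corner height",tri(SB((435,405)),TB((230,310))), tri(SB((345,370)),TB((205,250))))
```

```text
pad [ 0.56133191 -0.11818963  0.        ] [ 0.55634677 -0.11495994  0.        ] [ 0.55979417 -0.11896221 -0.00402364]
cup [0.38007568 0.32199358 0.062     ] [0.37747575 0.32811364 0.062     ] [0.3791158  0.32421293 0.05455565]
knobface [ 0.60972412 -0.1287626   0.17475693]
[array([ 0.76554824, -0.104119  ,  0.22      ]), array([ 0.74127088, -0.21584432,  0.22      ])]
[array([ 0.61316498, -0.0697622 ,  0.083     ]), array([ 0.5874805 , -0.18205405,  0.083     ])]
tape top [array([ 0.6173802 , -0.01694348]), array([ 0.6167523 , -0.05128724]), array([ 0.54813507, -0.01575003]), array([ 0.54757778, -0.04851001]), array([ 0.63626776, -0.03042819])]
tall/cube [array([ 0.61190674, -0.23484441]), array([ 0.58316571, -0.28892466]), array([ 0.53477615, -0.26694245]), array([ 0.56314725, -0.20831131])]
vise [array([0.3758139, 0.3655777]), array([0.37549994, 0.342705  ]), array([0.29616375, 0.33963387]), array([0.35023666, 0.38304098])]
block [0.41849745 0.05928685 0.05      ]
block [ 0.39967941 -0.29864354  0.05      ]
vise corner height [0.31946684 0.38598321 0.10229948] [0.34965055 0.39455143 0.11663242]
```

Run:
```python
from h import *
pad=np.array([.559,-.117,0]); a=-.22
px=np.array([np.cos(a),np.sin(a),0]); py=np.array([-np.sin(a),np.cos(a),0]); z=np.array([0,0,1.])
s=np.cos(np.radians(50))*-px+np.cos(np.radians(40))*z   # shaft
up=np.cos(np.radians(40))*px+np.sin(np.radians(40))*z
g=pad+.058*px+.168*z
out=[]
for n,(x0,y0) in(("side",(302,148)),("top",(352,158))):
    im=cv2.imread(f"pics/{n}0.png"); S=14
    c=cv2.resize(im[y0:y0+42,x0:x0+40],None,fx=S,fy=S,interpolation=cv2.INTER_CUBIC)
    c=np.clip(c.astype(float)*2,0,255).astype(np.uint8)
    for k,col in((0,(0,255,0)),(1,(0,0,255))):
        b=c.copy()
        for t in(.011,-.023):
            P=[]
            for i in range(6):
                th=np.radians(30+60*i+(30*k)); P.append((proj(n,g+t*s+.0255*(np.cos(th)*py+np.sin(th)*up))-(x0,y0)+.5)*S)
            cv2.polylines(b,[np.int32(P)],True,col,1)
        out.append(b)
h=np.vstack([np.hstack(out[:2]),np.hstack(out[2:])]); cv2.imwrite("pics/k.png",cv2.resize(h,None,fx=.5,fy=.5,interpolation=cv2.INTER_AREA))
```

```text
(no output)
```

View pics/k.png

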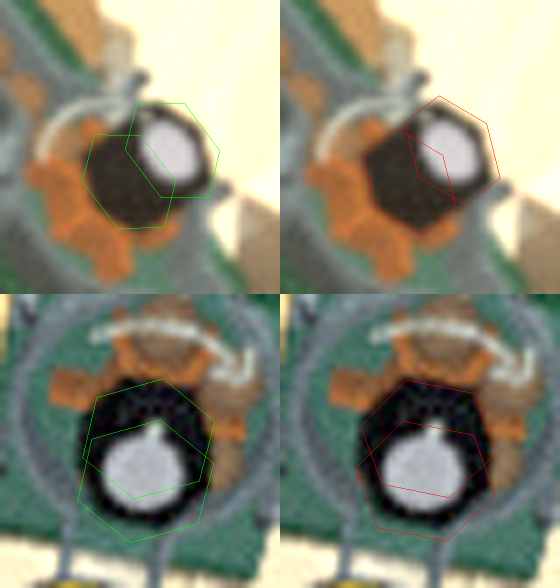

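Run:
```python
from h import *
pad=np.array([.559,-.117,0]); a=-.22
px=np.array([np.cos(a),np.sin(a),0]); py=np.array([-np.sin(a),np.cos(a),0]); z=np.array([0,0,1.])
s=np.cos(np.radians(50))*-px+np.cos(np.radians(40))*z
up=np.cos(np.radians(40))*px+np.sin(np.radians(40))*z
g=pad+.058*px+.168*z
out=[]
for n,(x0,y0) in(("side",(304,152)),("top",(354,162))):
    im=cv2.imread(f"pics/{n}0.png"); S=11
    c=cv2.resize(im[y0:y0+34,x0:x0+34],None,fx=S,fy=S,interpolation=cv2.INTER_CUBIC)
    c=np.clip(255*(c/255.)**.5,0,255).astype(np.uint8)
    row=[c]
    for k,col in((0,(0,255,0)),(1,(255,0,255))):
        b=c.copy(); Q=[]
        for t in(.011,-.023):
            for i in range(6):
                th=np.radians(30+60*i+(30*k)); Q.append((proj(n,g+t*s+.0255*(np.cos(th)*py+np.sin(th)*up))-(x0,y0)+.5)*S)
        cv2.polylines(b,[cv2.convexHull(np.int32(Q))],True,col,1)
        row.append(b)
    out.append(np.hstack(row))
h=np.vstack(out); cv2.imwrite("pics/k2.png",cv2.resize(h,None,fx=.7,fy=.7,interpolation=cv2.INTER_AREA))
```

```text
(no output)
```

View pics/k2.png

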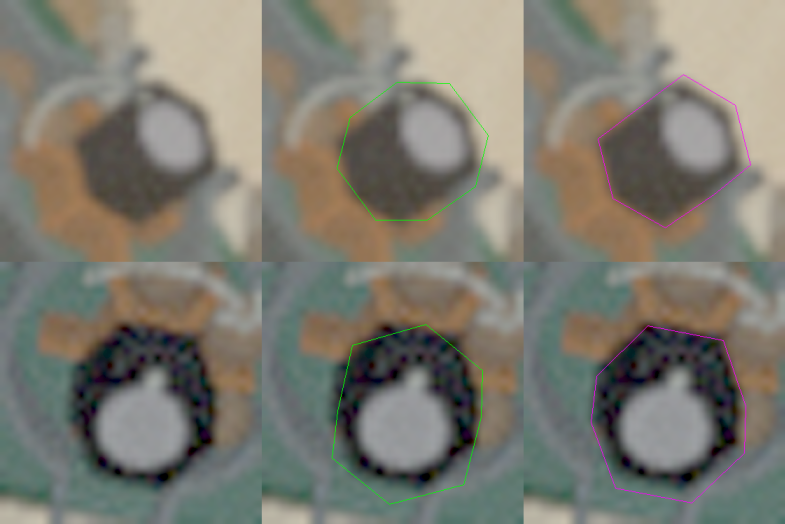

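drive_tool:
  plan:
    - [[0.037, 0, -0.035, 0, 60], [0.073, 0, -0.069, 0, 105], [0.11, 0, -0.104, 0, 105], [0.146, 0, -0.139, 0, 105], [0.183, 0, -0.174, 0, 105], [0.22, 0, -0.208, 0, 105], [0.256, 0, -0.243, 0, 105], [0.293, 0, -0.278, 0, 105]]
  squeeze: 40

```text
clock: 0.9
tool_pos: [0.3705, 0.2941, 0.2561]
eef_rot: [-1.571, 0.0, -0.237]
ft_force: [1.7, 0.9, 0.3]
opening: 0.589
```

drive_tool:
  plan:
    - [[0, 0, 0, 0, 105], [0, 0, 0, 0, 105]]

```text
clock: 1.1
tool_pos: [0.3703, 0.2951, 0.2562]
eef_rot: [-1.571, 0.001, -0.24]
ft_force: [0.1, 0.7, -0.2]
opening: 0.586
```

```bash
cat >> h.py <<'E'
from workcell import readout, camera
def st():
    s=readout.sense(); print({k:np.round(s[k],4) for k in("clock","q","tool_pos","eef_rot","ft_force","opening")}); return s
E
python3 - <<'E'
from h import *
st()
for n in("side","top"): cv2.imwrite(f"pics/{n}1.png",camera(n))
a=cv2.imread("pics/side1.png")[250:400,230:430]; b=cv2.imread("pics/top1.png")[210:360,130:330]
cv2.imwrite("pics/v1.png",cv2.resize(np.hstack([a,b]),None,fx=2,fy=2,interpolation=cv2.INTER_CUBIC))
E
```

```text
{'clock': np.float64(1.1), 'q': array([-1.011 ,  0.0804,  0.2636,  1.9474, -0.024 ,  1.1168,  0.5931]), 'tool_pos': array([0.3703, 0.2951, 0.2562]), 'eef_rot': array([-1.5706e+00,  6.0000e-04, -2.4010e-01]), 'ft_force': array([ 0.1099,  0.7077, -0.2122]), 'opening': np.float64(0.5863)}
```

View pics/v1.png

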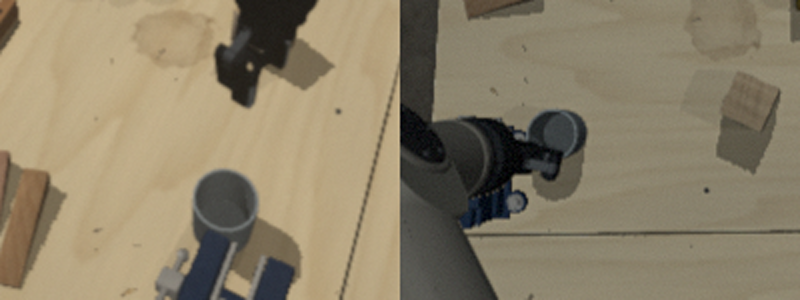

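drive_tool:
  plan:
    - [[0.001, 0.045, -0.002, 0, 105], [0.001, 0.09, -0.002, 0, 105], [0.001, 0.13, -0.002, 0, 105], [0.001, 0.13, -0.002, 0, 105], [0.001, 0.13, -0.002, 0, 105]]

```text
clock: 1.7
tool_pos: [0.3699, 0.2952, 0.1265]
eef_rot: [-1.571, 0.001, -0.234]
ft_force: [-0.6, 0.1, 1.0]
opening: 0.588
```

Run:
```python
from h import *
s=st()
for n in("side","top"): cv2.imwrite(f"pics/{n}2.png",camera(n))
a=cv2.imread("pics/side2.png")[290:400,280:400]; b=cv2.imread("pics/top2.png")[235:345,140:260]
v=cv2.resize(np.hstack([a,b]),None,fx=3.3,fy=3.3,interpolation=cv2.INTER_CUBIC)
v=np.clip(255*(v/255.)**.6,0,255).astype(np.uint8); cv2.imwrite("pics/v2.png",v)
```

```text
{'clock': np.float64(1.7), 'q': array([-0.9874,  0.2436,  0.255 ,  2.0901, -0.0836,  0.8181,  0.654 ]), 'tool_pos': array([0.3699, 0.2952, 0.1265]), 'eef_rot': array([-1.5715e+00,  5.0000e-04, -2.3440e-01]), 'ft_force': array([-0.6037,  0.1042,  1.0252]), 'opening': np.float64(0.5883)}
```

View pics/v2.png

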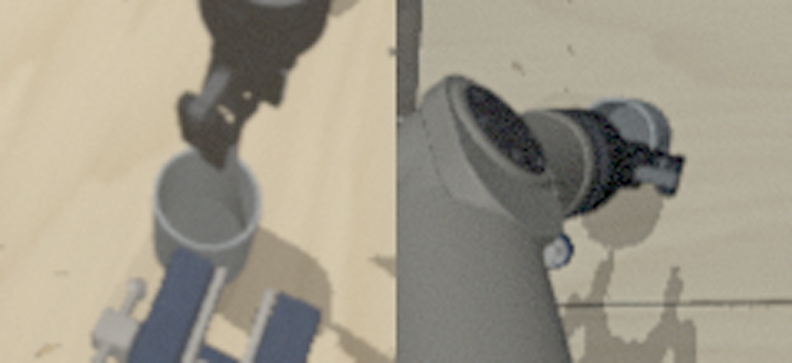

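```bash
cat >> h.py <<'E'
from scipy.spatial.transform import Rotation as Ro
def overlay(n,file,tcp,rpy,op,box,out,S,extra=[]):
    im=cv2.imread(file); x0,y0,x1,y1=box
    c=cv2.resize(im[y0:y1,x0:x1],None,fx=S,fy=S,interpolation=cv2.INTER_CUBIC)
    c=np.clip(255*(c/255.)**.6,0,255).astype(np.uint8)
    f=lambda X:np.int32((proj(n,X)-(x0,y0)+.5)*S)
    R=Ro.from_euler('xyz',rpy).as_matrix()
    for sg in(1,-1):
        for d,col in((.025,(0,255,0)),(-.01,(0,255,255))):
            P=[f(tcp+R@np.array([x,d,sg*(op*.0425+t)])) for x,t in((-.011,0),(.011,0),(.011,.0145),(-.011,.0145))]
            cv2.polylines(c,[np.int32(P)],True,col,1)
    for cen,r in extra:
        cv2.polylines(c,[np.int32([f(np.array(cen)+r*np.array([np.cos(t),np.sin(t),0])) for t in np.linspace(0,6.28,40)])],True,(0,0,255),1)
    cv2.imwrite(out,c)
E
python3 - <<'E'
from h import *
s=readout.sense()
overlay("side","pics/side2.png",s['tool_pos'],s['eef_rot'],s['opening'],(280,290,400,400),"pics/o2.png",5.4,[((.379,.3245,.062),.036),((.379,.3245,.0),.033)])
E
```

```text
(no output)
```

View pics/o2.png

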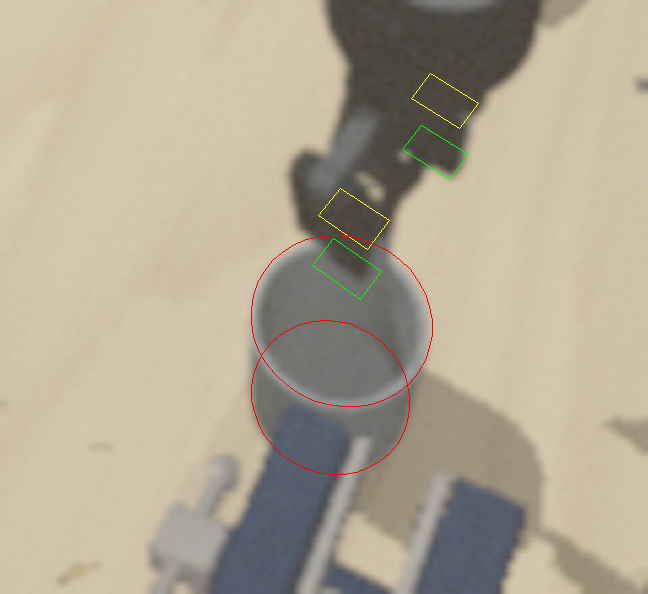

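drive_tool:
  plan:
    - [[0, 0.03, 0, 0, 105], [0, 0.05, 0, 0, 105], [0, 0.064, 0, 0, 105], [0, 0.064, 0, 0, 105], [0, 0.064, 0, 0, 105]]

```text
clock: 2.3
tool_pos: [0.3716, 0.2953, 0.064]
eef_rot: [-1.568, -0.002, -0.237]
ft_force: [0.5, 0.1, 0.6]
opening: 0.589
```

Run:
```python
from h import *
s=st()
cv2.imwrite(f"pics/side3.png",camera("side"))
overlay("side","pics/side3.png",s['tool_pos'],s['eef_rot'],s['opening'],(280,290,400,400),"pics/o3.png",5.4,[((.3775,.328,.062),.036)])
```

```text
{'clock': np.float64(2.3), 'q': array([-0.9618,  0.3491,  0.2348,  2.1337, -0.1293,  0.6684,  0.695 ]), 'tool_pos': array([0.3716, 0.2953, 0.064 ]), 'eef_rot': array([-1.5678, -0.0016, -0.2365]), 'ft_force': array([0.5307, 0.0541, 0.5896]), 'opening': np.float64(0.589)}
```

View pics/o3.png

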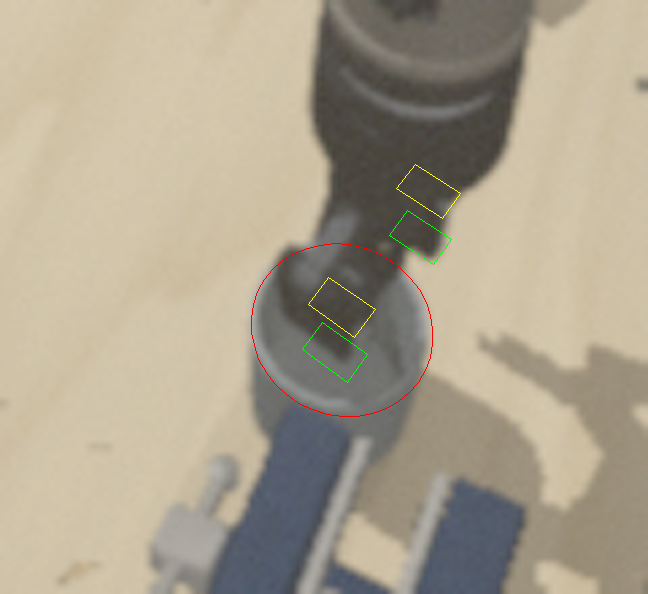

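drive_tool:
  plan:
    - [[0, 0, 0, 0, 180], [0, 0, 0, 0, 220], [0, 0, 0, 0, 255], [0, 0, 0, 0, 255], [0, 0, 0, 0, 255], [0, 0, 0, 0, 255]]
  squeeze: 40

```text
clock: 2.95
tool_pos: [0.3717, 0.2947, 0.0634]
eef_rot: [-1.568, -0.002, -0.237]
ft_force: [-0.5, -1.5, 5.9]
opening: 0.057
```

drive_tool:
  plan:
    - [[0, -0.01, 0, 0, 255], [0, -0.03, 0, 0, 255], [0, -0.06, 0, 0, 255], [0, -0.09, 0, 0, 255], [0, -0.12, 0, 0, 255], [0, -0.12, 0, 0, 255]]

```text
clock: 3.55
tool_pos: [0.3723, 0.2957, 0.1863]
eef_rot: [-1.564, -0.004, -0.237]
ft_force: [0.5, 0.4, -1.6]
opening: 0.053
```

Run:
```python
from h import *
s=st()
for n in("side","top"): cv2.imwrite(f"pics/{n}4.png",camera(n))
a=cv2.imread("pics/side4.png")[200:400,230:430]; b=cv2.imread("pics/top4.png")[180:380,100:300]
cv2.imwrite("pics/v4.png",cv2.resize(np.hstack([a,b]),None,fx=2,fy=2,interpolation=cv2.INTER_CUBIC))
```

```text
{'clock': np.float64(3.55), 'q': array([-1.006 ,  0.1576,  0.271 ,  2.034 , -0.0528,  0.9484,  0.6263]), 'tool_pos': array([0.3723, 0.2957, 0.1863]), 'eef_rot': array([-1.5637, -0.0038, -0.2367]), 'ft_force': array([ 0.5193,  0.4183, -1.6191]), 'opening': np.float64(0.0526)}
```

View pics/v4.png

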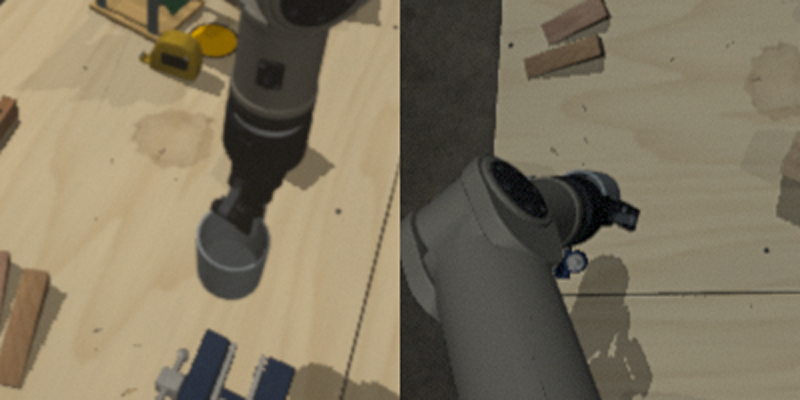

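drive_tool:
  plan:
    - [[0.012, 0, -0.025, 0.12, 255], [0.026, 0, -0.055, 0.25, 255], [0.042, 0, -0.088, 0.38, 255], [0.058, 0, -0.121, 0.51, 255], [0.074, 0, -0.155, 0.64, 255], [0.09, 0, -0.19, 0.77, 255], [0.106, 0, -0.222, 0.9, 255], [0.12, 0, -0.252, 1.02, 255]]

```text
clock: 4.45
tool_pos: [0.4265, 0.019, 0.1808]
eef_rot: [-1.575, 0.0, -1.262]
ft_force: [1.4, 0.3, -2.3]
opening: 0.053
```

```bash
cat >> h.py <<'E'
def goto(x,y,z,yaw):
    s=st(); R=Ro.from_euler('xyz',s['eef_rot']).as_matrix(); d=R.T@(np.array([x,y,z])-s['tool_pos'])
    dy=s['eef_rot'][2]-yaw; print("d",np.round(d,4),"turn",round((dy+np.pi)%(2*np.pi)-np.pi,3))
E
python3 -c "
from h import *
goto(.454,-.0924,.186,-1.79)"
```

```text
{'clock': np.float64(4.45), 'q': array([-0.7134,  0.0888,  0.6029,  2.1394, -0.0617,  0.9335,  0.233 ]), 'tool_pos': array([0.4265, 0.019 , 0.1808]), 'eef_rot': array([-1.5745,  0.    , -1.2625]), 'ft_force': array([ 1.421 ,  0.2967, -2.3235]), 'opening': np.float64(0.0531)}
d [ 0.1144 -0.0052 -0.0076] turn 0.528
```

drive_tool:
  plan:
    - [[0.02, 0, -0.001, 0.1, 255], [0.045, -0.002, -0.003, 0.21, 255], [0.07, -0.003, -0.005, 0.32, 255], [0.095, -0.004, -0.007, 0.43, 255], [0.114, -0.005, -0.008, 0.528, 255], [0.114, -0.005, -0.008, 0.528, 255], [0.114, -0.005, -0.008, 0.528, 255]]

```text
clock: 5.15
tool_pos: [0.4543, -0.0897, 0.1859]
eef_rot: [-1.574, -0.001, -1.784]
ft_force: [0.0, 0.1, -1.7]
opening: 0.053
```

Run:
```python
from h import *
goto(.454,-.0924,.07,-1.79)
for n in("side","top"): cv2.imwrite(f"pics/{n}5.png",camera(n))
a=cv2.imread("pics/side5.png")[120:320,240:440]; b=cv2.imread("pics/top5.png")[130:330,260:460]
cv2.imwrite("pics/v5.png",cv2.resize(np.hstack([a,b]),None,fx=2,fy=2,interpolation=cv2.INTER_CUBIC))
```

```text
{'clock': np.float64(5.15), 'q': array([-0.5678,  0.178 ,  0.7478,  2.0619, -0.1471,  0.9573,  0.0438]), 'tool_pos': array([ 0.4543, -0.0897,  0.1859]), 'eef_rot': array([-1.5743e+00, -7.0000e-04, -1.7845e+00]), 'ft_force': array([ 0.0201,  0.1497, -1.6533]), 'opening': np.float64(0.0526)}
d [0.0026 0.1159 0.0007] turn 0.006
```

View pics/v5.png

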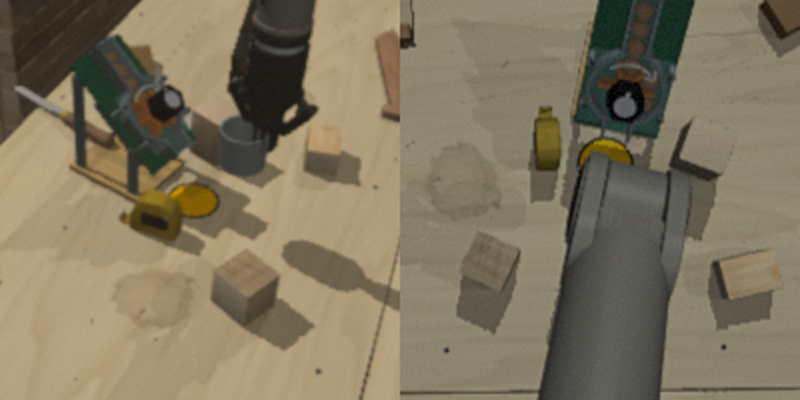

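drive_tool:
  plan:
    - [[0.002, 0.035, 0, 0, 255], [0.002, 0.07, 0, 0, 255], [0.002, 0.1, 0, 0, 255], [0.002, 0.117, 0, 0, 255], [0.002, 0.117, 0, 0, 255], [0.002, 0.117, 0, 0, 255]]

```text
clock: 5.85
tool_pos: [0.4552, -0.0913, 0.0704]
eef_rot: [-1.571, 0.0, -1.783]
ft_force: [0.6, -0.4, -2.1]
opening: 0.052
```

Run:
```python
from h import *
goto(.5273,-.1088,.068,-1.79)
cv2.imwrite("pics/side6.png",camera("side"))
a=cv2.imread("pics/side6.png")[160:280,270:400]
cv2.imwrite("pics/v6.png",cv2.resize(a,None,fx=5,fy=5,interpolation=cv2.INTER_CUBIC))
```

```text
{'clock': np.float64(5.85), 'q': array([-0.4381,  0.3871,  0.6475,  2.1582, -0.3606,  0.7021,  0.2407]), 'tool_pos': array([ 0.4552, -0.0913,  0.0704]), 'eef_rot': array([-1.5713e+00,  2.0000e-04, -1.7834e+00]), 'ft_force': array([ 0.6022, -0.419 , -2.0792]), 'opening': np.float64(0.052)}
d [0.0019 0.0024 0.0741] turn 0.007
```

View pics/v6.png

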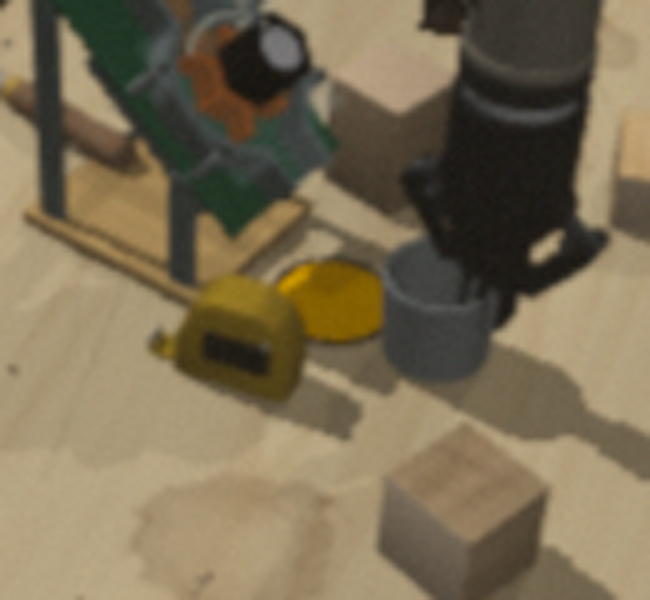

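drive_tool:
  plan:
    - [[0.0, 0, 0.015, 0, 255], [0.001, 0, 0.032, 0, 255], [0.001, 0.001, 0.05, 0, 255], [0.002, 0.002, 0.065, 0, 255], [0.002, 0.002, 0.074, 0, 255], [0.002, 0.002, 0.074, 0, 255], [0.002, 0.002, 0.074, 0, 255]]

```text
clock: 6.6
tool_pos: [0.5267, -0.1093, 0.0687]
eef_rot: [-1.571, 0.0, -1.785]
ft_force: [-0.6, 0.0, -2.8]
opening: 0.051
```

Run:
```python
from h import *
goto(.5273,-.1088,.063,-1.79)
cv2.imwrite("pics/side7.png",camera("side"))
a=cv2.imread("pics/side7.png")[160:260,280:400]
cv2.imwrite("pics/v7.png",cv2.resize(a,None,fx=6,fy=6,interpolation=cv2.INTER_CUBIC))
```

```text
{'clock': np.float64(6.6), 'q': array([-0.3587,  0.5014,  0.6124,  1.9908, -0.4079,  0.7721,  0.28  ]), 'tool_pos': array([ 0.5267, -0.1093,  0.0687]), 'eef_rot': array([-1.5711e+00,  5.0000e-04, -1.7845e+00]), 'ft_force': array([-0.6117,  0.0087, -2.7855]), 'opening': np.float64(0.0512)}
d [-0.0007  0.0057  0.0005] turn 0.005
```

View pics/v7.png

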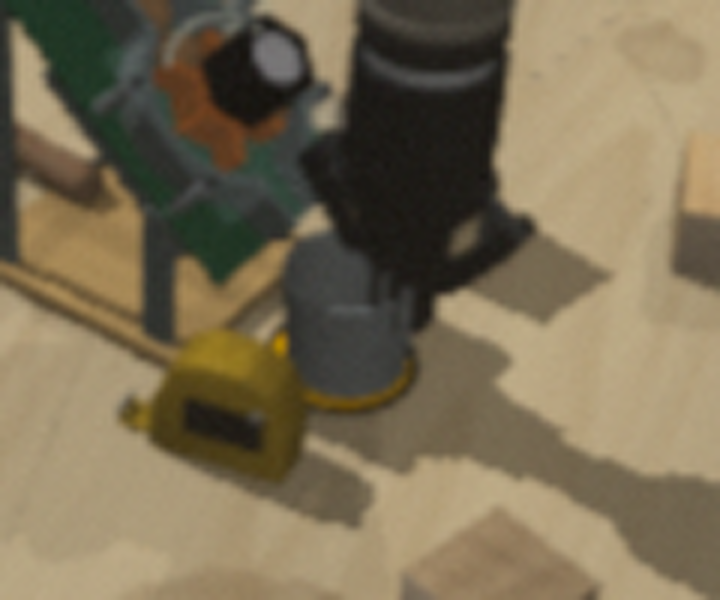

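drive_tool:
  plan:
    - [[0, 0.002, 0.0, 0, 255], [0, 0.004, 0.0, 0, 255], [0, 0.005, 0.0, 0, 255], [0, 0.005, 0.0, 0, 255]]

```text
clock: 7.05
tool_pos: [0.5257, -0.1093, 0.0638]
eef_rot: [-1.574, 0.001, -1.785]
ft_force: [-5.3, 1.5, 10.8]
opening: 0.052
```

drive_tool:
  plan:
    - [[0, 0, 0, 0, 225], [0, 0, 0, 0, 185], [0, 0, 0, 0, 185], [0, 0, 0, 0, 185]]

```text
clock: 7.45
tool_pos: [0.5273, -0.1096, 0.0632]
eef_rot: [-1.57, -0.0, -1.785]
ft_force: [-0.1, -0.1, -0.9]
opening: 0.274
```

Run:
```python
from h import *
st()
cv2.imwrite("pics/side8.png",camera("side"))
a=cv2.imread("pics/side8.png")[160:260,280:400]
cv2.imwrite("pics/v8.png",cv2.resize(a,None,fx=6,fy=6,interpolation=cv2.INTER_CUBIC))
```

```text
{'clock': np.float64(7.45), 'q': array([-0.3532,  0.5104,  0.6062,  1.9925, -0.4151,  0.7617,  0.2856]), 'tool_pos': array([ 0.5273, -0.1096,  0.0632]), 'eef_rot': array([-1.5704, -0.    , -1.7846]), 'ft_force': array([-0.0916, -0.1305, -0.8747]), 'opening': np.float64(0.2738)}
```

View pics/v8.png

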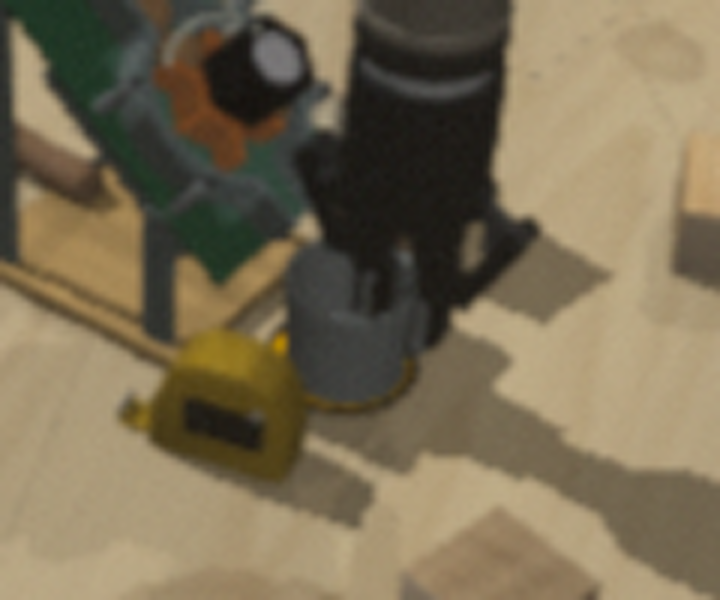

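drive_tool:
  plan:
    - [[0, -0.015, 0, 0, 185], [0, -0.035, 0, 0, 185], [0, -0.065, -0.0, 0, 185], [0, -0.1, -0.02, 0, 185], [0, -0.14, -0.04, 0, 185], [0, -0.18, -0.06, 0, 120], [0, -0.22, -0.07, 0, 60], [0, -0.22, -0.07, 0, 30]]

```text
clock: 8.3
tool_pos: [0.4607, -0.0958, 0.2891]
eef_rot: [-1.56, 0.006, -1.785]
ft_force: [0.7, -0.3, -0.1]
opening: 0.769
```

Run:
```python
from h import *
for n in("side","top"): cv2.imwrite(f"pics/{n}9.png",camera(n))
a=cv2.imread("pics/side9.png")[130:260,260:400]; b=cv2.imread("pics/top9.png")[110:240,310:450]
cv2.imwrite("pics/v9.png",cv2.resize(np.vstack([a]),None,fx=5,fy=4.6,interpolation=cv2.INTER_CUBIC))
cv2.imwrite("pics/v9t.png",cv2.resize(b,None,fx=4.5,fy=4.5,interpolation=cv2.INTER_CUBIC))
pad=np.array([.5595,-.116]);px=np.array([np.cos(-.22),np.sin(-.22)])
p=pad+(.058-.003)*px
print(p); goto(*p,.285,-.22+.5)
```

```text
[ 0.61317436 -0.12800263]
{'clock': np.float64(8.4), 'q': array([-0.6368,  0.048 ,  0.7835,  1.929 , -0.0392,  1.1757, -0.0529]), 'tool_pos': array([ 0.4591, -0.0949,  0.2847]), 'eef_rot': array([-1.5678,  0.0025, -1.7848]), 'ft_force': array([ 0.9016,  0.1969, -1.1788]), 'opening': np.float64(0.8816)}
d [-0.0003  0.0002  0.1576] turn -2.065
```

View pics/v9.png

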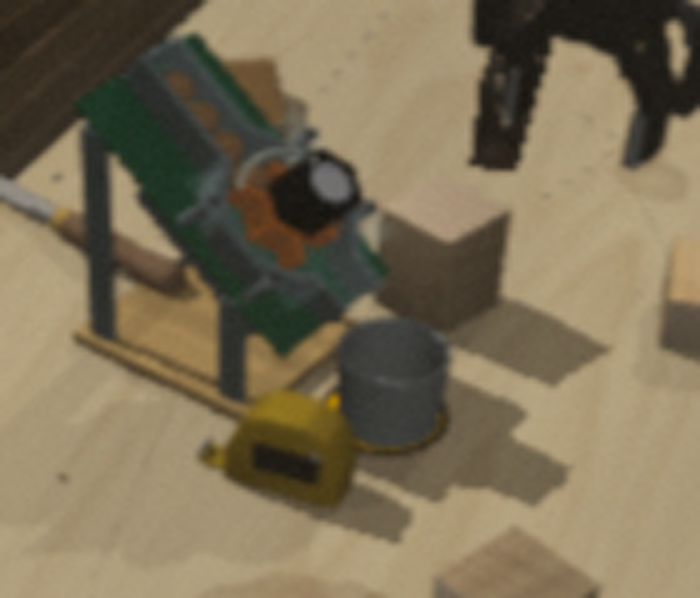

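View pics/v9t.png

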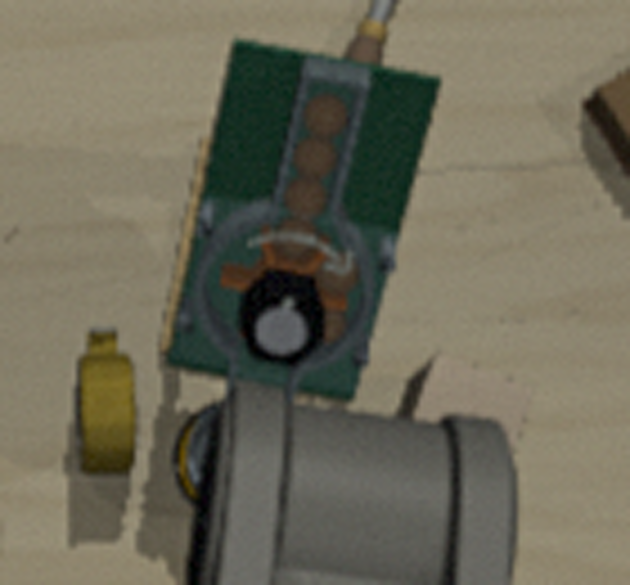

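Run:
```python
from h import *
print(atz("side",(260+393/5,130+350/4.6),.062), atz("side",(337.2,220),0))
print(proj("side",[.5595,-.116,.062]),proj("side",[.5595,-.116,0]))
```

```text
[ 0.55477224 -0.1120843   0.062     ] [ 0.55634677 -0.11495994  0.        ]
[337.63473494 204.93341567] [336.40654363 219.52099762]
```

drive_tool:
  plan:
    - [[0, 0, 0.015, 0.13, 0], [0, 0, 0.035, 0.27, 0], [0, 0, 0.06, 0.41, 0], [0, 0, 0.085, 0.55, 0], [0, 0, 0.11, 0.69, 0], [0, 0, 0.135, 0.83, 0], [0, 0, 0.15, 0.96, 0], [0, 0, 0.158, 1.075, 0]]
  squeeze: 60

```text
clock: 9.2
tool_pos: [0.6137, -0.1286, 0.2809]
eef_rot: [-1.57, -0.004, -2.865]
ft_force: [0.5, 0.6, -0.9]
opening: 1.0
```

drive_tool:
  plan:
    - [[0, 0, 0, 0, 0], [0, 0, 0, 0, 0]]

```text
clock: 9.4
tool_pos: [0.6123, -0.1285, 0.2818]
eef_rot: [-1.571, -0.003, -2.858]
ft_force: [0.1, -0.0, 0.4]
opening: 0.997
```

Run:
```python
from h import *
goto(.6132,-.128,.190,-.22+.5-np.pi)
s=readout.sense()
cv2.imwrite("pics/side10.png",camera("side"))
overlay("side","pics/side10.png",s['tool_pos'],s['eef_rot'],s['opening'],(260,110,400,230),"pics/o10.png",5)
```

```text
{'clock': np.float64(9.4), 'q': array([-0.51  ,  0.4809,  0.9248,  1.5798, -0.3937,  1.2828, -0.8127]), 'tool_pos': array([ 0.6123, -0.1285,  0.2818]), 'eef_rot': array([-1.5711, -0.0031, -2.8581]), 'ft_force': array([ 0.052 , -0.0253,  0.392 ]), 'opening': np.float64(0.9971)}
d [-0.0013  0.0918 -0.0002] turn 0.003
```

View pics/o10.png

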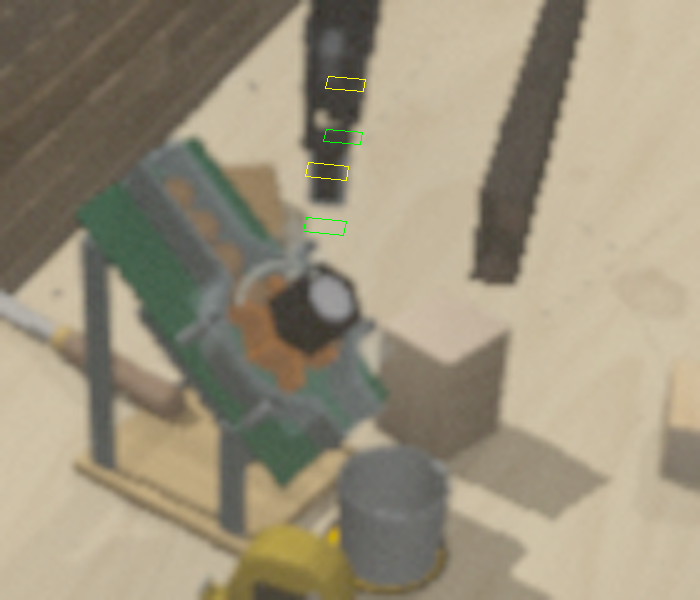

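drive_tool:
  plan:
    - [[-0.001, 0.03, 0, 0, 0], [-0.001, 0.055, 0, 0, 0], [-0.001, 0.075, 0, 0, 0], [-0.001, 0.09, 0, 0, 0], [-0.001, 0.1, 0, 0, 0], [-0.001, 0.104, 0, 0, 0], [-0.001, 0.104, 0, 0, 0]]

```text
clock: 10.15
tool_pos: [0.6141, -0.128, 0.1793]
eef_rot: [-1.571, 0.0, -2.859]
ft_force: [0.1, 0.3, -0.1]
opening: 0.993
```

Run:
```python
from h import *
st()
cv2.imwrite("pics/side11.png",camera("side"))
a=cv2.imread("pics/side11.png")[130:220,280:380]
cv2.imwrite("pics/v11.png",cv2.resize(np.clip(255*(a/255.)**.6,0,255).astype(np.uint8),None,fx=6.5,fy=6.5,interpolation=cv2.INTER_CUBIC))
```

```text
{'clock': np.float64(10.15), 'q': array([-0.4663,  0.5706,  0.8591,  1.6952, -0.4773,  1.099 , -0.751 ]), 'tool_pos': array([ 0.6141, -0.128 ,  0.1793]), 'eef_rot': array([-1.5709e+00,  1.0000e-04, -2.8595e+00]), 'ft_force': array([ 0.143 ,  0.327 , -0.0907]), 'opening': np.float64(0.9929)}
```

View pics/v11.png

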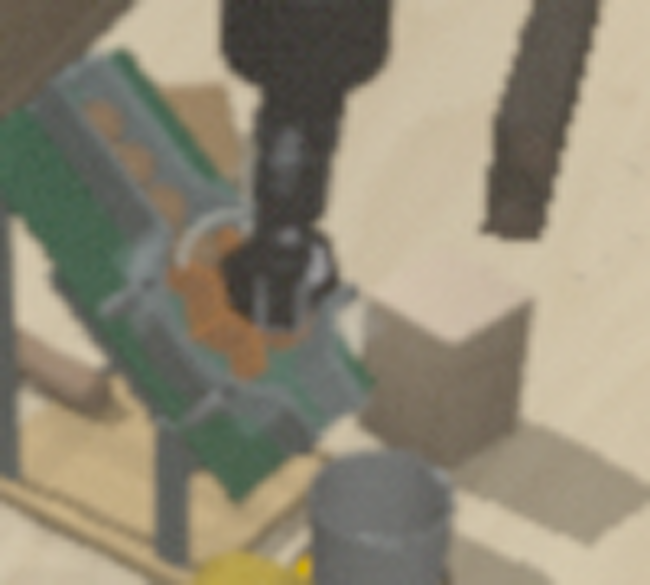

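drive_tool:
  plan:
    - [[0, 0, 0, 0, 90], [0, 0, 0, 0, 130], [0, 0, 0, 0, 160], [0, 0, 0, 0, 160], [0, 0, 0, 0, 160]]
  squeeze: 50

```text
clock: 10.7
tool_pos: [0.6151, -0.1305, 0.1814]
eef_rot: [-1.566, 0.003, -2.861]
ft_force: [-1.2, -1.4, 4.9]
opening: 0.555
```

Run:
```python
from h import *
s=st(); print(s['wrist_torque'])
cv2.imwrite("pics/side12.png",camera("side"))
a=cv2.imread("pics/side12.png")[130:220,280:380]
cv2.imwrite("pics/v12.png",cv2.resize(np.clip(255*(a/255.)**.6,0,255).astype(np.uint8),None,fx=6.5,fy=6.5,interpolation=cv2.INTER_CUBIC))
```

```text
{'clock': np.float64(10.7), 'q': array([-0.466 ,  0.5693,  0.8621,  1.693 , -0.4752,  1.0978, -0.7517]), 'tool_pos': array([ 0.6151, -0.1305,  0.1814]), 'eef_rot': array([-1.5663,  0.0029, -2.861 ]), 'ft_force': array([-1.1814, -1.4421,  4.8611]), 'opening': np.float64(0.5552)}
[-0.92151675 -0.03758005 -0.18879008]
```

View pics/v12.png

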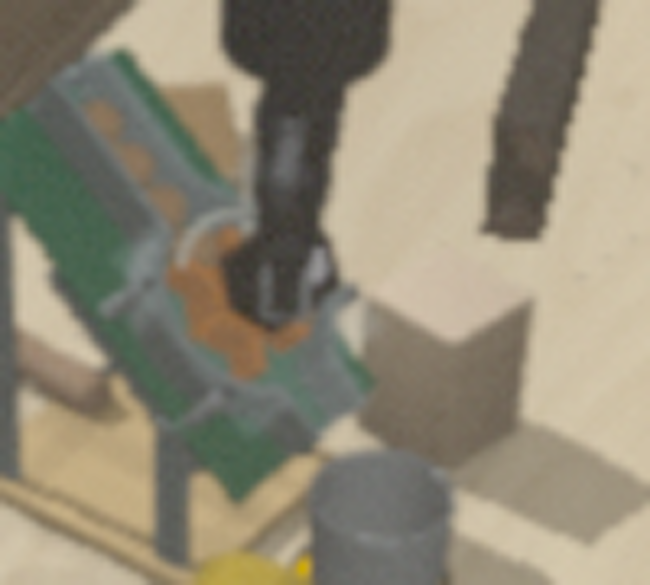

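drive_tool:
  plan:
    - [[0, 0, 0, 0.08, 160], [0, 0, 0, 0.16, 160], [0, 0, 0, 0.24, 160], [0, 0, 0, 0.32, 160], [0, 0, 0, 0.4, 160]]

```text
clock: 11.25
tool_pos: [0.6144, -0.1286, 0.1813]
eef_rot: [-1.571, 0.002, 3.022]
ft_force: [-3.5, -1.0, 9.1]
opening: 0.516
```

Run:
```python
from h import *
s=st(); print(s['wrist_torque'])
cv2.imwrite("pics/side13.png",camera("side"))
a=cv2.imread("pics/side13.png")[130:220,280:380]
cv2.imwrite("pics/v13.png",cv2.resize(np.clip(255*(a/255.)**.6,0,255).astype(np.uint8),None,fx=6.5,fy=6.5,interpolation=cv2.INTER_CUBIC))
```

```text
{'clock': np.float64(11.25), 'q': array([-0.521 ,  0.6123,  0.9592,  1.6947, -0.5491,  1.1265, -1.0932]), 'tool_pos': array([ 0.6144, -0.1286,  0.1813]), 'eef_rot': array([-1.5712e+00,  1.6000e-03,  3.0216e+00]), 'ft_force': array([-3.5304, -0.9586,  9.0521]), 'opening': np.float64(0.5165)}
[-0.14948955  0.58789793  0.32532967]
```

View pics/v13.png

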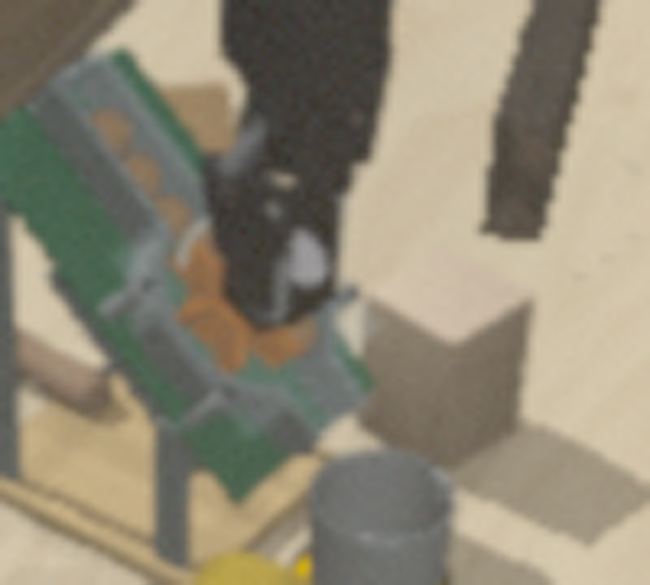

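drive_tool:
  plan:
    - [[0, 0, 0, 0.08, 160], [0, 0, 0, 0.16, 160], [0, 0, 0, 0.24, 160], [0, 0, 0, 0.32, 160], [0, 0, 0, 0.4, 160], [0, 0, 0, 0.48, 160], [0, 0, 0, 0.54, 160]]

```text
clock: 12.0
tool_pos: [0.6129, -0.1255, 0.1824]
eef_rot: [-1.576, -0.007, 2.487]
ft_force: [-18.8, 7.1, 29.9]
opening: 0.509
```

Run:
```python
from h import *
s=st(); print(s['wrist_torque'])
cv2.imwrite("pics/side14.png",camera("side"))
a=cv2.imread("pics/side14.png")[130:220,280:380]
cv2.imwrite("pics/v14.png",cv2.resize(np.clip(255*(a/255.)**.6,0,255).astype(np.uint8),None,fx=6.5,fy=6.5,interpolation=cv2.INTER_CUBIC))
```

```text
{'clock': np.float64(12.0), 'q': array([-0.5841,  0.6809,  1.0878,  1.6955, -0.6543,  1.1813, -1.545 ]), 'tool_pos': array([ 0.6129, -0.1255,  0.1824]), 'eef_rot': array([-1.5758, -0.0075,  2.4871]), 'ft_force': array([-18.7535,   7.0797,  29.8717]), 'opening': np.float64(0.5091)}
[3.5383055  2.26207339 1.56930374]
```

View pics/v14.png

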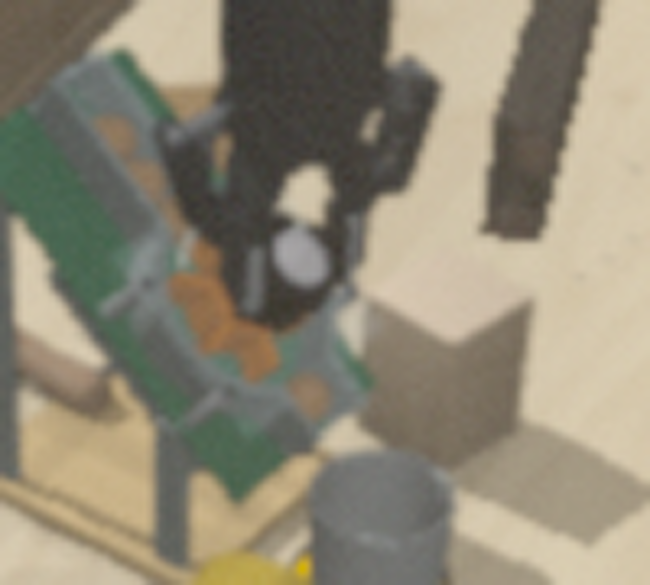

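drive_tool:
  plan:
    - [[0, 0, 0, 0, 100], [0, -0.002, 0, 0, 50], [0, -0.004, 0, 0, 0], [0, -0.004, 0, 0, 0], [0, -0.004, 0, 0, 0]]

```text
clock: 12.55
tool_pos: [0.614, -0.1281, 0.1831]
eef_rot: [-1.571, -0.0, 2.483]
ft_force: [0.6, 0.3, -0.2]
opening: 1.001
```

drive_tool:
  plan:
    - [[0, -0.01, 0, 0, 0], [0, -0.035, 0, 0, 0], [0, -0.05, 0, 0, 0], [0, -0.05, 0, 0, 0], [0, -0.05, 0, 0, 0]]

```text
clock: 13.05
tool_pos: [0.614, -0.1279, 0.2333]
eef_rot: [-1.571, 0.0, 2.484]
ft_force: [-0.3, 0.7, -1.2]
opening: 1.001
```

```bash
cat >> h.py <<'E'
def look(i):
    s=st(); im=camera("side"); cv2.imwrite(f"pics/side{i}.png",im)
    a=im[130:240,275:385]
    cv2.imwrite(f"pics/v{i}.png",cv2.resize(np.clip(255*(a/255.)**.6,0,255).astype(np.uint8),None,fx=5.4,fy=5.4,interpolation=cv2.INTER_CUBIC))
E
python3 -c "
from h import *
look(15); goto(.614,-.128,.230,-.22+.5-np.pi)"
```

```text
{'clock': np.float64(13.05), 'q': array([-0.6085,  0.6374,  1.1337,  1.6415, -0.6031,  1.2577, -1.5843]), 'tool_pos': array([ 0.614 , -0.1279,  0.2333]), 'eef_rot': array([-1.5714,  0.    ,  2.4835]), 'ft_force': array([-0.2749,  0.6747, -1.1952]), 'opening': np.float64(1.001)}
{'clock': np.float64(13.1), 'q': array([-0.6085,  0.6379,  1.1331,  1.6422, -0.6031,  1.2577, -1.5843]), 'tool_pos': array([ 0.6137, -0.1277,  0.2326]), 'eef_rot': array([-1.5708e+00, -1.1000e-03,  2.4836e+00]), 'ft_force': array([ 0.0393,  0.1779, -0.4045]), 'opening': np.float64(0.9954)}
d [-0.0004  0.0026  0.0001] turn -0.938
```

View pics/v15.png

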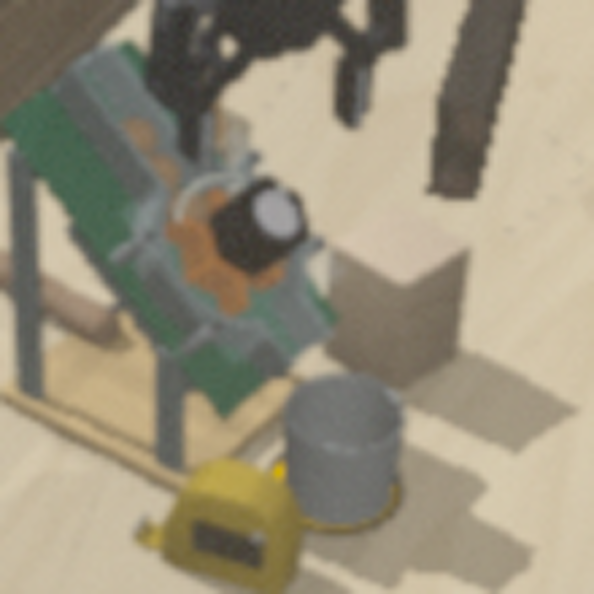

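drive_tool:
  plan:
    - [[0, -0.005, 0, -0.13, 0], [0, -0.005, 0, -0.26, 0], [0, -0.005, 0, -0.39, 0], [0, -0.005, 0, -0.52, 0], [0, -0.005, 0, -0.65, 0], [0, -0.005, 0, -0.78, 0], [0, -0.005, 0, -0.9, 0], [0, -0.005, 0, -0.94, 0]]

```text
clock: 13.9
tool_pos: [0.6134, -0.1276, 0.2371]
eef_rot: [-1.572, -0.001, -2.857]
ft_force: [1.0, -0.0, 0.2]
opening: 0.999
```

Run:
```python
from h import *
goto(.614,-.128,.1815,-.22+.5-np.pi)
im=camera("side"); b=camera("top")
a=im[195:235,320:360]; b=b[110:240,310:450]
cv2.imwrite("pics/v16.png",cv2.resize(np.clip(255*(a/255.)**.5,0,255).astype(np.uint8),None,fx=12,fy=12,interpolation=cv2.INTER_CUBIC))
cv2.imwrite("pics/v16t.png",cv2.resize(b,None,fx=4,fy=4,interpolation=cv2.INTER_CUBIC))
```

```text
{'clock': np.float64(13.9), 'q': array([-0.4972,  0.5192,  0.9048,  1.6346, -0.4316,  1.2032, -0.7829]), 'tool_pos': array([ 0.6134, -0.1276,  0.2371]), 'eef_rot': array([-1.5723e+00, -1.5000e-03, -2.8566e+00]), 'ft_force': array([ 1.0195, -0.046 ,  0.1852]), 'opening': np.float64(0.9988)}
d [-0.0006  0.0556  0.0006] turn 0.005
```

View pics/v16.png

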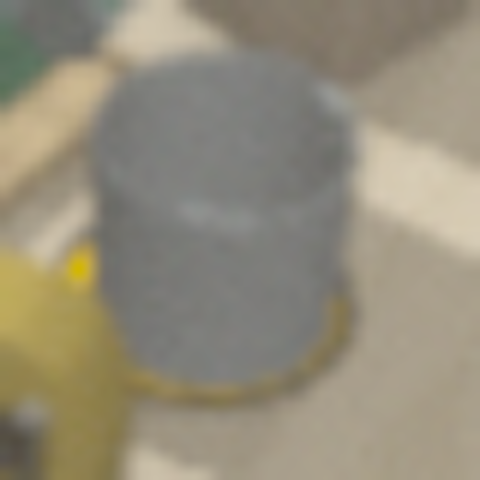

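View pics/v16t.png

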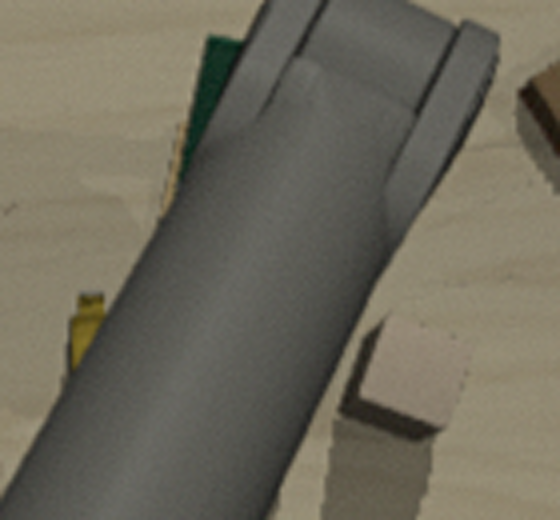

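drive_tool:
  plan:
    - [[0, -0.04, -0.02, 0, 0], [0.0, -0.06, -0.06, 0, 0], [0.002, -0.06, -0.105, 0, 0], [0.004, -0.06, -0.15, 0, 0], [0.006, -0.06, -0.2, 0, 0], [0.008, -0.06, -0.25, 0, 0], [0.01, -0.06, -0.3, 0, 0], [0.01, -0.06, -0.32, 0, 0]]

```text
clock: 14.8
tool_pos: [0.5128, 0.183, 0.2972]
eef_rot: [-1.573, -0.002, -2.852]
ft_force: [-0.1, -0.7, -0.5]
opening: 1.002
```

Run:
```python
from h import *
st()
b=camera("top"); cv2.imwrite("pics/top17.png",b); b=b[110:240,310:450]
cv2.imwrite("pics/v17t.png",cv2.resize(b,None,fx=5,fy=4.5,interpolation=cv2.INTER_CUBIC))
```

```text
{'clock': np.float64(14.8), 'q': array([-1.2141,  0.2824,  0.9749,  1.7512, -0.249 ,  1.2409, -1.4569]), 'tool_pos': array([0.5128, 0.183 , 0.2972]), 'eef_rot': array([-1.5734e+00, -2.1000e-03, -2.8524e+00]), 'ft_force': array([-0.1303, -0.6962, -0.5163]), 'opening': np.float64(1.0016)}
```

View pics/v17t.png

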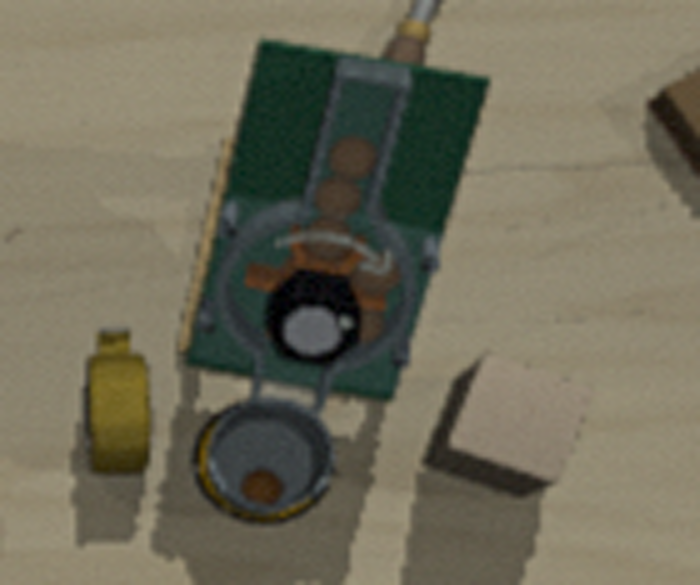

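drive_tool:
  plan:
    - [[0, 0, 0.02, 0, 0], [-0.002, 0, 0.06, 0, 0], [-0.003, 0, 0.105, 0, 0], [-0.005, 0, 0.15, 0, 0], [-0.006, 0, 0.2, 0, 0], [-0.008, 0, 0.25, 0, 0], [-0.01, 0, 0.3, 0, 0], [-0.01, 0, 0.32, 0, 0]]

```text
clock: 15.65
tool_pos: [0.6134, -0.1347, 0.2978]
eef_rot: [-1.567, -0.002, -2.868]
ft_force: [-1.2, -0.6, 0.7]
opening: 1.001
```

drive_tool:
  plan:
    - [[0, 0, 0, 0, 0], [0, 0, 0, 0, 0]]

```text
clock: 15.85
tool_pos: [0.6137, -0.1282, 0.2975]
eef_rot: [-1.572, -0.001, -2.862]
ft_force: [0.0, 0.4, 0.4]
opening: 1.0
```

Run:
```python
from h import *
goto(.614,-.1285,.1825,-.22+.5-np.pi)
```

```text
{'clock': np.float64(15.85), 'q': array([-0.5232,  0.479 ,  0.9508,  1.5563, -0.3982,  1.3146, -0.8138]), 'tool_pos': array([ 0.6137, -0.1282,  0.2975]), 'eef_rot': array([-1.5717e+00, -1.2000e-03, -2.8615e+00]), 'ft_force': array([0.0102, 0.4396, 0.3705]), 'opening': np.float64(0.9999)}
d [-0.0003  0.115   0.0005] turn 0.0
```

drive_tool:
  plan:
    - [[0, 0.035, 0, 0, 0], [0, 0.065, 0, 0, 0], [0, 0.09, 0, 0, 0], [0, 0.105, 0, 0, 0], [0, 0.115, 0, 0, 0], [0, 0.115, 0, 0, 0], [0, 0.115, 0, 0, 0]]

```text
clock: 16.55
tool_pos: [0.6147, -0.1279, 0.1842]
eef_rot: [-1.57, 0.001, -2.859]
ft_force: [0.4, -0.4, 0.6]
opening: 0.998
```

drive_tool:
  plan:
    - [[0, 0, 0, 0, 90], [0, 0, 0, 0, 130], [0, 0, 0, 0, 160], [0, 0, 0, 0, 160], [0, 0, 0, 0, 160]]
  squeeze: 50

```text
clock: 17.05
tool_pos: [0.615, -0.1299, 0.1853]
eef_rot: [-1.567, 0.003, -2.861]
ft_force: [-1.0, -1.0, 5.9]
opening: 0.547
```

drive_tool:
  plan:
    - [[0, 0, 0, 0.08, 160], [0, 0, 0, 0.16, 160], [0, 0, 0, 0.24, 160], [0, 0, 0, 0.32, 160], [0, 0, 0, 0.4, 160]]

```text
clock: 17.55
tool_pos: [0.6148, -0.1283, 0.1852]
eef_rot: [-1.572, 0.003, 3.022]
ft_force: [1.4, -1.2, 0.6]
opening: 0.516
```

drive_tool:
  plan:
    - [[0, 0, 0, 0.08, 160], [0, 0, 0, 0.16, 160], [0, 0, 0, 0.24, 160], [0, 0, 0, 0.32, 160], [0, 0, 0, 0.4, 160]]

```text
clock: 18.05
tool_pos: [0.6137, -0.1271, 0.1868]
eef_rot: [-1.575, -0.003, 2.624]
ft_force: [-13.5, 1.0, 24.3]
opening: 0.501
```

```bash
python3 -c "
from h import *
look(18)"
```

```text
{'clock': np.float64(18.05), 'q': array([-0.5784,  0.6677,  1.0762,  1.6907, -0.636 ,  1.1782, -1.4212]), 'tool_pos': array([ 0.6137, -0.1271,  0.1868]), 'eef_rot': array([-1.575 , -0.0028,  2.6239]), 'ft_force': array([-13.5494,   0.9774,  24.3303]), 'opening': np.float64(0.501)}
```

View pics/v18.png

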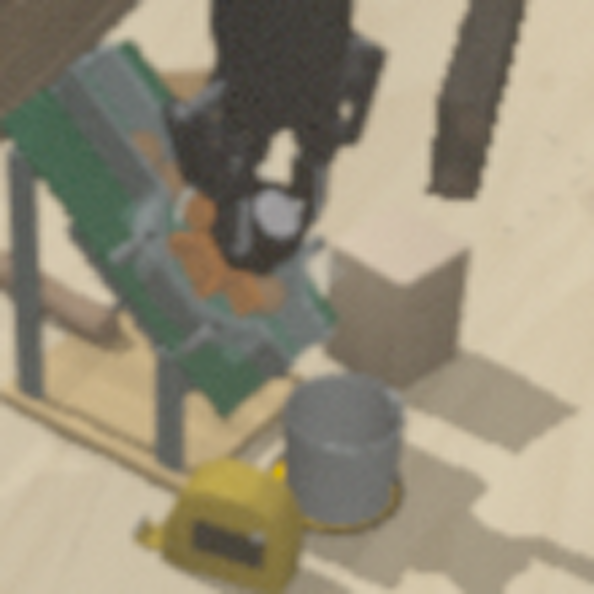

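drive_tool:
  plan:
    - [[0, -0.001, 0, 0.07, 160], [0, -0.001, 0, 0.13, 160]]

```text
clock: 18.3
tool_pos: [0.6132, -0.1261, 0.188]
eef_rot: [-1.576, -0.006, 2.495]
ft_force: [-10.6, 5.0, 20.9]
opening: 0.507
```

drive_tool:
  plan:
    - [[0, 0, 0, 0, 100], [0, -0.002, 0, 0, 50], [0, -0.004, 0, 0, 0], [0, -0.004, 0, 0, 0], [0, -0.004, 0, 0, 0]]

```text
clock: 18.8
tool_pos: [0.6141, -0.128, 0.1881]
eef_rot: [-1.571, -0.0, 2.494]
ft_force: [-1.0, 0.3, 0.2]
opening: 1.004
```

drive_tool:
  plan:
    - [[0, -0.01, 0, 0, 0], [0, -0.035, 0, 0, 0], [0, -0.055, 0, 0, 0], [0, -0.055, 0, 0, 0], [0, -0.055, 0, 0, 0]]

```text
clock: 19.3
tool_pos: [0.6141, -0.128, 0.2436]
eef_rot: [-1.571, 0.0, 2.493]
ft_force: [-0.3, -0.3, 0.1]
opening: 0.998
```

```bash
python3 -c "
from h import *
look(19); goto(.614,-.1285,.235,-.22+.5-np.pi)"
```

```text
{'clock': np.float64(19.3), 'q': array([-0.6183,  0.638 ,  1.1566,  1.6295, -0.606 ,  1.2799, -1.5713]), 'tool_pos': array([ 0.6141, -0.128 ,  0.2436]), 'eef_rot': array([-1.5715e+00,  4.0000e-04,  2.4935e+00]), 'ft_force': array([-0.2566, -0.3369,  0.0747]), 'opening': np.float64(0.9976)}
{'clock': np.float64(19.35), 'q': array([-0.6182,  0.6386,  1.1557,  1.6304, -0.6061,  1.2799, -1.5713]), 'tool_pos': array([ 0.6138, -0.1277,  0.2428]), 'eef_rot': array([-1.5709e+00, -1.0000e-03,  2.4936e+00]), 'ft_force': array([-0.2398,  0.0059, -0.4685]), 'opening': np.float64(1.0044)}
d [-0.0007  0.0078  0.0005] turn -0.928
```

View pics/v19.png

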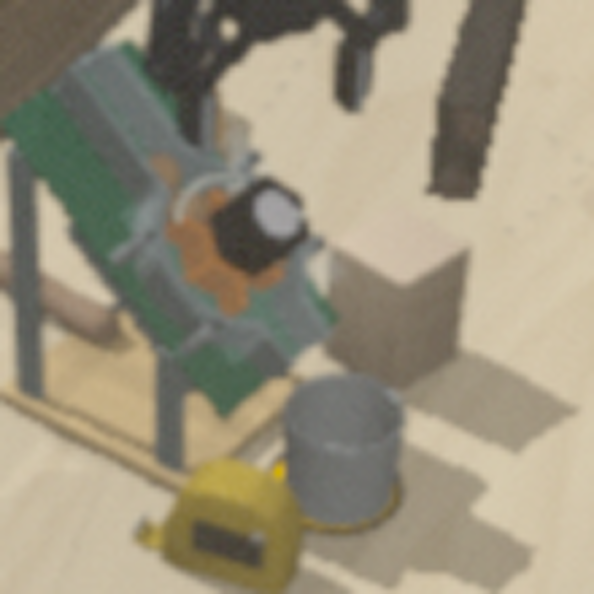

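drive_tool:
  plan:
    - [[0, 0.0, 0, -0.13, 0], [0, 0.0, 0, -0.26, 0], [0, 0.0, 0, -0.39, 0], [0, 0.0, 0, -0.52, 0], [0, 0.0, 0, -0.65, 0], [0, 0.0, 0, -0.78, 0], [0, 0.0, 0, -0.9, 0], [0, 0.0, 0, -0.93, 0]]

```text
clock: 20.15
tool_pos: [0.6134, -0.1276, 0.2422]
eef_rot: [-1.572, -0.001, -2.858]
ft_force: [0.6, -0.9, -0.2]
opening: 1.002
```

drive_tool:
  plan:
    - [[0, -0.04, -0.02, 0, 0], [0.0, -0.06, -0.06, 0, 0], [0.002, -0.06, -0.105, 0, 0], [0.004, -0.06, -0.15, 0, 0], [0.006, -0.06, -0.2, 0, 0], [0.008, -0.06, -0.25, 0, 0], [0.01, -0.06, -0.3, 0, 0], [0.01, -0.06, -0.32, 0, 0]]

```text
clock: 20.95
tool_pos: [0.5128, 0.183, 0.3021]
eef_rot: [-1.573, -0.002, -2.853]
ft_force: [-0.2, -0.0, -0.1]
opening: 1.0
```

Run:
```python
from h import *
st()
b=camera("top"); cv2.imwrite("pics/top20.png",b); b=b[110:240,310:450]
cv2.imwrite("pics/v20t.png",cv2.resize(b,None,fx=5,fy=4.5,interpolation=cv2.INTER_CUBIC))
```

```text
{'clock': np.float64(20.95), 'q': array([-1.2387,  0.2884,  1.0097,  1.7444, -0.2589,  1.2532, -1.4472]), 'tool_pos': array([0.5128, 0.183 , 0.3021]), 'eef_rot': array([-1.5734e+00, -2.2000e-03, -2.8530e+00]), 'ft_force': array([-0.2353, -0.0461, -0.1073]), 'opening': np.float64(1.0002)}
```

View pics/v20t.png

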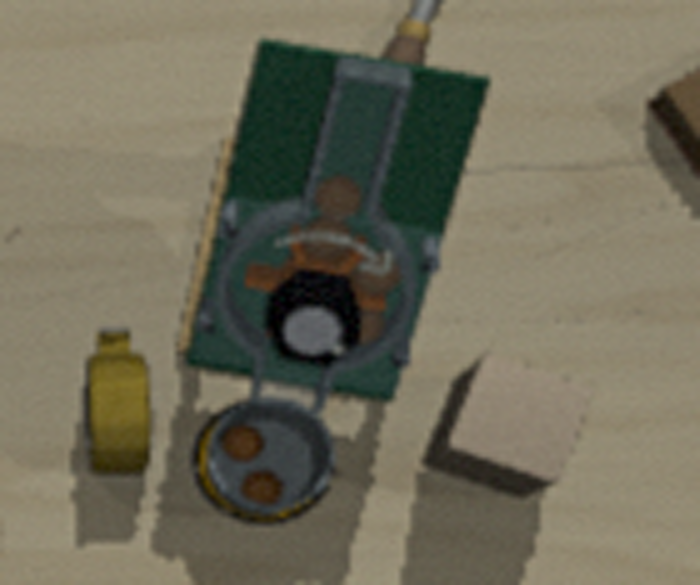

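Two balls in the cup, pointer at 120°. Third click.

drive_tool:
  plan:
    - [[0, 0, 0.02, 0, 0], [-0.002, 0, 0.06, 0, 0], [-0.003, 0, 0.105, 0, 0], [-0.005, 0, 0.15, 0, 0], [-0.006, 0, 0.2, 0, 0], [-0.008, 0, 0.25, 0, 0], [-0.01, 0, 0.3, 0, 0], [-0.01, 0, 0.32, 0, 0]]

```text
clock: 21.8
tool_pos: [0.6133, -0.1347, 0.3028]
eef_rot: [-1.567, -0.002, -2.869]
ft_force: [-0.4, -0.8, 0.3]
opening: 0.999
```

drive_tool:
  plan:
    - [[0, 0, 0, 0, 0], [0, 0, 0, 0, 0]]

```text
clock: 22.0
tool_pos: [0.6137, -0.1282, 0.3025]
eef_rot: [-1.572, -0.001, -2.862]
ft_force: [0.7, 0.6, 0.4]
opening: 0.996
```

Run:
```python
from h import *
goto(.614,-.1285,.1825,-.22+.5-np.pi)
```

```text
{'clock': np.float64(22.0), 'q': array([-0.5336,  0.4826,  0.9707,  1.5494, -0.4058,  1.3269, -0.8076]), 'tool_pos': array([ 0.6137, -0.1282,  0.3025]), 'eef_rot': array([-1.5718e+00, -1.2000e-03, -2.8619e+00]), 'ft_force': array([0.6594, 0.5574, 0.3641]), 'opening': np.float64(0.9962)}
d [-0.0004  0.12    0.0005] turn -0.0
```

drive_tool:
  plan:
    - [[0, 0.035, 0, 0, 0], [0, 0.065, 0, 0, 0], [0, 0.09, 0, 0, 0], [0, 0.11, 0, 0, 0], [0, 0.12, 0, 0, 0], [0, 0.12, 0, 0, 0], [0, 0.12, 0, 0, 0]]

```text
clock: 22.7
tool_pos: [0.6146, -0.1273, 0.1841]
eef_rot: [-1.571, 0.001, -2.859]
ft_force: [0.5, -0.1, 0.3]
opening: 1.001
```

drive_tool:
  plan:
    - [[0, 0, 0, 0, 90], [0, 0, 0, 0, 130], [0, 0, 0, 0, 160], [0, 0, 0, 0, 160], [0, 0, 0, 0, 160]]
  squeeze: 50

```text
clock: 23.2
tool_pos: [0.6151, -0.1299, 0.1854]
eef_rot: [-1.567, 0.003, -2.861]
ft_force: [-1.6, -0.6, 5.4]
opening: 0.545
```

drive_tool:
  plan:
    - [[0, 0, 0, 0.08, 160], [0, 0, 0, 0.16, 160], [0, 0, 0, 0.24, 160], [0, 0, 0, 0.32, 160], [0, 0, 0, 0.4, 160]]

```text
clock: 23.7
tool_pos: [0.6147, -0.1283, 0.1852]
eef_rot: [-1.572, 0.003, 3.022]
ft_force: [-0.4, -0.8, 2.1]
opening: 0.522
```

drive_tool:
  plan:
    - [[0, 0, 0, 0.08, 160], [0, 0, 0, 0.16, 160], [0, 0, 0, 0.24, 160], [0, 0, 0, 0.32, 160], [0, 0, 0, 0.4, 160], [0, -0.001, 0, 0.47, 160], [0, -0.001, 0, 0.53, 160]]

```text
clock: 24.4
tool_pos: [0.613, -0.1261, 0.188]
eef_rot: [-1.576, -0.007, 2.494]
ft_force: [-11.0, 5.6, 21.7]
opening: 0.505
```

drive_tool:
  plan:
    - [[0, 0, 0, 0, 100], [0, -0.002, 0, 0, 50], [0, -0.004, 0, 0, 0], [0, -0.004, 0, 0, 0], [0, -0.004, 0, 0, 0]]

```text
clock: 24.9
tool_pos: [0.6141, -0.128, 0.1882]
eef_rot: [-1.571, -0.0, 2.494]
ft_force: [-0.1, -0.1, -0.5]
opening: 1.001
```

drive_tool:
  plan:
    - [[0, -0.01, 0, 0, 0], [0, -0.035, 0, 0, 0], [0, -0.07, 0, 0, 0], [0, -0.1, 0, 0, 0], [0, -0.12, 0, 0, 0]]

```text
clock: 25.4
tool_pos: [0.6145, -0.1288, 0.3114]
eef_rot: [-1.572, 0.003, 2.493]
ft_force: [0.1, 0.5, -0.6]
opening: 0.999
```

```bash
python3 -c "
from h import *
look(21); goto(.5,.19,.30,2.49)"
```

```text
{'clock': np.float64(25.4), 'q': array([-0.6421,  0.5993,  1.2206,  1.5398, -0.5684,  1.399 , -1.6004]), 'tool_pos': array([ 0.6145, -0.1288,  0.3114]), 'eef_rot': array([-1.5718,  0.0031,  2.4931]), 'ft_force': array([ 0.1353,  0.456 , -0.6411]), 'opening': np.float64(0.9987)}
{'clock': np.float64(25.45), 'q': array([-0.6421,  0.5975,  1.2227,  1.536 , -0.5683,  1.3998, -1.6006]), 'tool_pos': array([ 0.6156, -0.1296,  0.3142]), 'eef_rot': array([-1.5736,  0.0071,  2.4932]), 'ft_force': array([ 0.0621, -1.1757,  1.433 ]), 'opening': np.float64(1.0012)}
d [ 0.2853  0.0127 -0.1848] turn 0.003
```

View pics/v21.png

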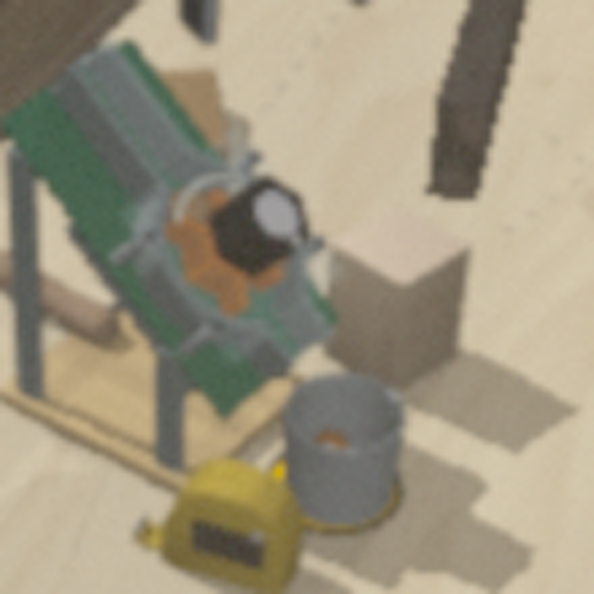

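drive_tool:
  plan:
    - [[0.02, 0, -0.013, -0.05, 0], [0.055, 0, -0.035, -0.1, 0], [0.09, 0, -0.058, -0.15, 0], [0.13, 0, -0.084, -0.2, 0], [0.17, 0, -0.11, -0.25, 0], [0.21, 0, -0.136, -0.3, 0], [0.25, 0, -0.162, -0.35, 0], [0.285, 0, -0.185, -0.4, 0]]

```text
clock: 26.25
tool_pos: [0.4973, 0.194, 0.3083]
eef_rot: [-1.572, -0.0, 2.897]
ft_force: [0.2, 0.1, 1.2]
opening: 0.996
```

drive_tool:
  plan:
    - [[0, 0, 0, 0, 0], [0, 0, 0, 0, 0], [0, 0, 0, 0, 0], [0, 0, 0, 0, 0]]

```text
clock: 26.65
tool_pos: [0.499, 0.1896, 0.3085]
eef_rot: [-1.571, 0.0, 2.89]
ft_force: [0.9, -0.3, 0.7]
opening: 0.999
```

Run:
```python
from h import *
look(22)
b=camera("top"); cv2.imwrite("pics/top22.png",b); b=b[110:240,310:450]
cv2.imwrite("pics/v22t.png",cv2.resize(b,None,fx=5,fy=4.5,interpolation=cv2.INTER_CUBIC))
```

```text
{'clock': np.float64(26.65), 'q': array([-1.466 ,  0.4277,  1.3606,  1.7624, -0.4334,  1.3092, -1.8291]), 'tool_pos': array([0.499 , 0.1896, 0.3085]), 'eef_rot': array([-1.5710e+00,  3.0000e-04,  2.8898e+00]), 'ft_force': array([ 0.8841, -0.2627,  0.6537]), 'opening': np.float64(0.9993)}
```

View pics/v22t.png

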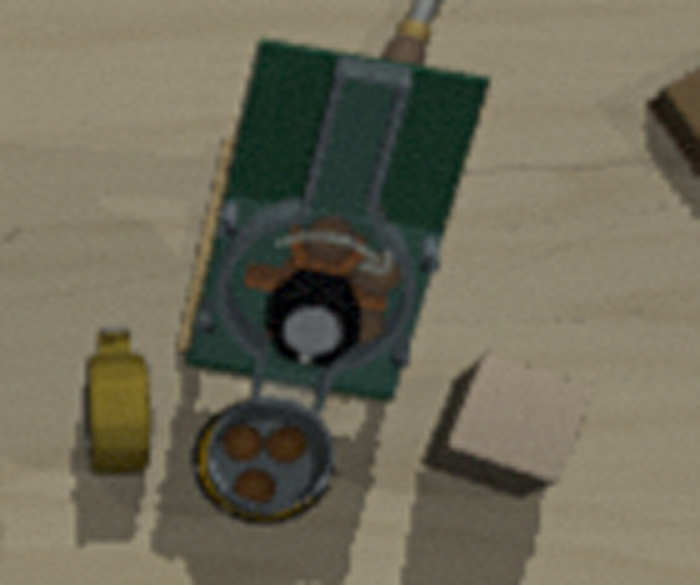

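View pics/side22.png

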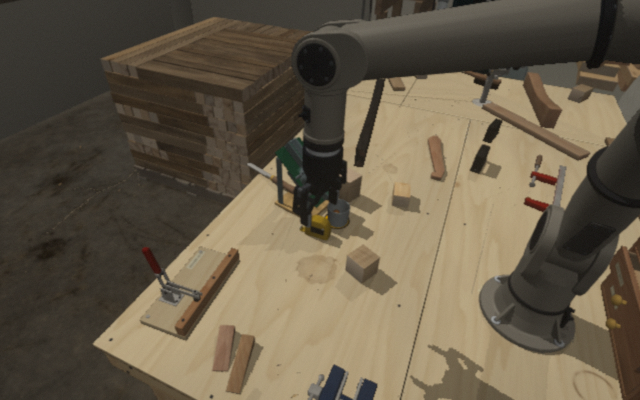

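```bash
python3 -c "
from workcell import workorder; print(workorder.job_done())"
```

```text
the job is handed in; nothing more can be done
None
```

The cup is on the pad with three balls in it and the knob is on its third click. I handed the job in at about 27 s on the robot's clock; no verdict was reported.

- **Cup:** I pinched it at the rim, carried it in low from the front and set it down. Measured after release, it sat about 3 mm from the pad's middle, which is about as fine as the cameras can tell.
- **Knob:** I gripped it across two flats three times, turned it past the half-click and let the spring finish each click. I counted the balls in the cup from the top camera after every click: one, two, then three.
- **Last checks before hand-in:** The top view showed three balls in the cup and the remaining three still under the clear cover. The knob's pointer was half a turn from where it started. The tape measure and tall offcut looked unmoved in the top view; the cube and pale block looked unmoved in the side view. I judged these by eye and did not measure them. The gripper was clear of everything.
- **Disagreements:** The two cameras differed by 4–6 mm in absolute position. I worked from the cup-to-pad offset, on which they agreed to about 4 mm, and the gripped cup's position.
- **Forces:** The wrist force reached about 35 N at the end of the first turn (30 N of it upward) and about 25 N in the later ones, after I raised the grip by about 4 mm. That is below the 120 N wrist limit. I could not tell how much of it, if any, was a finger touching the cover.

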